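Stand the fallen key canister up against the drawer's back wall

TASK

The square glass key canister has fallen over in the drawer and is too wide to grip. Push it by its lid end until its base bears on the drawer's back wall, then keep the lid pressed towards the wall and work that end up until the canister stands on its base, and leave it flat and square against the back wall. It is glass: push firmly but gently, never hard, and leave the other ironmongery where it lies.

Things in the scene. Friction and masses are not known exactly. Their poses are not given: they have to be found in the camera images.
- canister_center (a point): centre of the clear glass key canister. Square glass body 96 x 96 x 118 mm, short neck, round ridged tin lid 88 mm across and 24 mm deep; 150 mm from base to lid face. x axis: from base to lid; z axis: square to a flat side, up as found, towards the back wall once it stands. Found lying, centre 48 mm above the drawer's bottom; standing, 75 mm above it. 0.44 to 0.66 kg, centre of mass about 60 mm from the base.
- lid_face (a point): centre of the flat outer face of the tin lid, 75 mm from canister_center along its x axis. The lid's rim lies only 4 mm above the drawer's bottom, so nothing fits under it; fingers pressed on the upper part of the face hold it by friction (coefficient 0.7 or more): 8 to 14 N towards the wall is enough to drag that end up, less slips. More than 25 N on the glass could crack it.
- canister: the canister; origin: on the flat side it lies on as found, 48 mm below canister_center, same axes. Found with the lid end towards the robot, base 15 to 55 mm short of the back wall and turned up to 9 degrees from it. Glass slides easily on the pine (friction 0.2 to 0.3): as it is tipped up the base's upper edge slides down the wall and the heel slides out along the bottom. Past 50 degrees from lying it can fall upright by itself.
- back_wall: the drawer's back wall, the rigid upright board at its far end, 105 mm high above the drawer's bottom. Origin: on the face towards the robot, half-way along it, at the level of the drawer's bottom. x axis: square to the face, away from the robot, into the board; y along the wall; z up.
- drawer: pulled-out pine drawer, 440 mm (x, front to back) by 540 mm (y) inside, fixed. Origin: centre of the underside; the bottom's upper face lies 10 mm above it; sides and back reach 115 mm and the front (towards the robot) 120 mm above the bench.
- padlock: squat brass padlock lying flat, body 38 x 48 x 22 mm, steel shackle; bystander, lies on the drawer's bottom; origin about its middle, at the bottom
- hasp: rusted steel hasp lying flat, 36 mm wide, 8 mm high at the knuckle, reaching 83 mm along its x and 40 mm back from it; bystander, lies on the drawer's bottom; origin about its middle, at the bottom
- staple: rusted staple plate 36 x 36 mm with a loop, 27 mm high; bystander, lies on the drawer's bottom; origin about its middle, at the bottom
- hinge_a: zinc butt hinge lying open, 59 x 70 mm, 8 mm high; bystander, lies on the drawer's bottom; origin about its middle, at the bottom
- hinge_b: the other zinc butt hinge, the same size; bystander, lies on the drawer's bottom; origin about its middle, at the bottom
- latch: black iron thumb latch lying on its plate, 170 x 32 mm, 33 mm high; bystander, lies on the drawer's bottom; origin about its middle, at the bottom
Mind the look-alikes: they are no part of the job. What is shaped like the canister but green is not meant.

How it is judged:
On the way, in this order (a step that is already met when the one before it is completed fails the run):
1. the canister, still lying, is pushed back until its base bears on the back wall (contact force between canister and back_wall above 1 N and angle between canister_center's own x axis and vertical above 1.3 rad), for 0.1 s.
2. its lid end is worked up (17 to 45 degrees) while the base bears on the back wall (contact force between canister and back_wall above 1 N and angle between canister_center's own x axis and vertical between 0.78 and 1.27 rad), for 0.2 s.
At the end, for the whole second after the job is handed in: the canister stands upright (within 3 degrees) on its base on the drawer's bottom, at rest, its flat side against the back wall (gap at most 6 mm) and square to it (within 4.5 degrees) (angle between canister_center's own x axis and vertical below 0.05 rad and z of canister_center in the frame of back_wall between 0.072 and 0.079 m and x of canister_center in the frame of back_wall between -0.054 and -0.044 m and angle between the y axis of canister_center and the y axis of back_wall, either way round below 0.08 rad and linear speed of canister below 0.01 m/s and angular speed of canister below 0.05 rad/s); the robot touches nothing.
It fails at once if the glass canister is pushed or pressed by the fingers with more than 25 N (contact force between the fingers and canister above 25 N).
It fails at once if another thing in the drawer is shifted by more than 25 mm (distance of any of padlock, hasp, staple, hinge_a, hinge_b, latch from where it was at the start of the episode above 0.025 m).
It also fails if it takes over 72 s, if anything falls off the work surface, if the arm or the gripper's body presses on something with over 40 N, if the wrist force passes 120 N, or if a joint passes its speed limit or range.

ROBOT

A 7-joint arm with a two-finger parallel gripper is mounted at the origin on the work surface. World frame = base frame: x ahead of the robot, y to its left, z up, the work surface at z = 0. Lengths are in m, angles in rad, forces in N, time in s.
With the tool pointing down it reaches from about 0.425 to 0.875 m from the base axis. Payload 4.7 kg.
Tool frame: the origin (TCP) lies on the centre line of the jaws, within the pads' length; the fingertips stand 14 mm ahead of it and the grasp point (between the pads) lies 5 mm behind it; z points along the fingers, y is the direction in which the jaws open and shut (so a half turn about z gives the same grasp; the last joint's range is limited). The gripper opens to 87 mm and grips with 3 to 60 N. Pads are 19 mm wide; open, the fingers measure 117 mm over their backs; the gripper's body (75 mm by 190 mm) begins 51 mm behind the grasp point.
Start: joints at [-1.273, 0.321, -0.07, 1.45, 0.023, 1.371, -0.057], TCP at [0.182, 0.624, 0.237] pointing down, gripper open.
Joint ranges: [-2.86, 2.86], [-0.3, 2.09], [-1.38, 1.24], [0.06, 2.45], [-1.56, 4.7], [0.09, 2.05], [-2.69, 2.69]. Speed limits (rad/s): [2.57, 2.57, 3.14, 3.14, 3.14, 3.14, 3.14].

INTERFACE

Orientations are given as a rotation vector (axis times angle).
In Python, from bench import ctrl gives the robot as it stands. The module is installed in compiled form; this text tells all that it offers.
- The arm moves only by the tool step_arm, never from a script. Its argument "plan" is a list of rows, each a list of 3 entries, a list of its own where there are three numbers: the turn, a rotation vector about the tool's x, y, z in rad, then the shift along the tool's x, y, z in m, then the closure in counts, from 0 (fully open) to 255 (shut). In form: [[[rx, ry, rz], [x, y, z], hand], ...]. A call has exactly 10 rows; each row is the pose to reach, as a shift and turn from the pose commanded when the call began, along the tool's axes at that moment; what a row does not reach only later rows make up. A row lasts 1/8 s, in which the tool goes at most 62.5 mm and 10.7 degrees, less where a joint would pass 70% of its speed; a pose out of reach is approached as far as the arm can. A call with a gripper value outside its range is refused whole. The fingers move at their own pace and stop on an object; "squeeze" is the grip in N (left out, the last holds). Time passes only in rows, so rows that repeat a pose let the fingers close, or fill a call up. It gives the time, the measured TCP pose, the force and the opening at its end, in the units of the state.
- ctrl.get_state(): the state, without advancing time (a new reading comes with each control period).
- ctrl.get_image(name): name is "scene" or "top" or "wrist"; returns the picture (400x640x3 uint8, red, green, blue); there is no depth.
- ctrl.calibration(name): a dict with "fov_y" (degrees; the focal length in pixels is half the picture's height over the tangent of half this angle, whatever the lens; pixels are square), "cx", "cy" (the principal point, pixels), "rvec" (rotation vector, rad) and "tvec" (3), from world to camera coordinates, as OpenCV has them. Camera axes: x right, y down, z forward; pixel columns grow to the right and rows downward; lengths in m; the calibration is good to about 2 mm. The wrist camera is an equidistant fisheye: a pixel r from the principal point sees the ray r / f radians off the axis. A picture is of the moment at which its call begins: read the wrist's pose just before it. calibration takes no time and is no camera call; for the wrist camera it gives the pose at the moment of the call.
- ctrl.close_job(): hands the job in, once; it reports no verdict.
Trained networks look in the newest picture that a camera, given by its name, has taken for a name from the list of things; names that differ only in an ending like _2 or _b are one class to them, and where a whole thing is asked for, a point or a joint stands for the part that bears it (a point fixed in the world has none). Each returns a list of dicts, best first, with "score" (0 to 1); they miss things now and then, are a little off and sometimes report something else, mostly with a low value. They report only what shows in the picture. A call takes as long as a camera call. They do not tell look-alikes from the thing itself.
- ctrl.cut_out(camera, label): "pixels" (400x640 bool, what is visible of it) and "rect" ([left, top, width, height] in pixels, round what is visible of it).
The state is a dict: "time": time; "joint_positions": joint angles; "qd": joint speeds; "joint_torque": joint torques, N m; "position": TCP position; "tool_rot": TCP orientation; "ft_force": force on the tool from outside, world axes, zero at the start; "torque": the same for the moment, N m; "grip_width": opening from 0.0 (shut) to 1.0 (fully open).
Only numpy, scipy, OpenCV 4.12 (cv2) and the standard library are available. Lean on these libraries where they do the work, as an engineer would, in place of code of your own. Each camera call takes 0.05 s, during which the arm holds its last target.

## Working session

There is one attempt and no reset: what is moved stays moved. The work goes in short steps, Python scripts to look and compute and a tool call to move; the robot and the scene stay as the last step left them, time stands still between calls to the robot, and variables do not carry over. Pictures are saved under pics/ and viewed, and the job is handed in when it is done.

Besides the shell and the picture viewer there is one more tool, called in YAML: its name, and indented under it one key for each argument. step_arm: Moves the arm, as the interface text tells. Its arguments: {"type":"object","properties":{"plan":{"type":"array"},"squeeze":{"type":"number"}},"required":["plan"]}

```bash
mkdir -p pics; ls; python3 - <<'E'
from bench import ctrl
import cv2,numpy as np
s=ctrl.get_state();print({k:np.round(v,3) for k,v in s.items()})
for n in ("scene","top"):
    cv2.imwrite(f"pics/{n}0.png",ctrl.get_image(n)[:,:,::-1]); c=ctrl.calibration(n); print(n,c)
    for l in ("canister","lid_face","back_wall"):
        for d in ctrl.cut_out(n,l)[:3]: print(n,l,round(d["score"],2),d["rect"])
E
```

```text
pics
{'time': np.float64(0.0), 'joint_positions': array([-1.273,  0.322, -0.07 ,  1.452,  0.023,  1.371, -0.057]), 'qd': array([ 0.001,  0.   ,  0.001,  0.001,  0.   ,  0.003, -0.001]), 'joint_torque': array([-0.0000e+00, -4.9131e+01, -4.0400e-01, -3.1251e+01, -6.4000e-02,
        4.4000e-02,  0.0000e+00]), 'position': array([0.182, 0.623, 0.235]), 'tool_rot': array([-4.44e-01, -3.11e+00,  3.00e-03]), 'ft_force': array([-0.318,  0.31 ,  0.025]), 'torque': array([ 0.   , -0.079,  0.038]), 'grip_width': np.float64(1.0)}
scene {'fov_y': 46.320199592321984, 'cx': 319.09130387563806, 'cy': 189.07281958067657, 'rvec': array([ 1.69612247,  1.71574788, -0.78164497]), 'tvec': array([-0.08670518, -0.33557563,  1.56149628])}
scene canister 0.92 [291.4, 162.5, 52.4, 48.4]
scene canister 0.62 [421.9, 130.1, 73.3, 61.7]
scene lid_face 0.92 [292.8, 163.8, 46.3, 47.9]
scene lid_face 0.75 [424.1, 130.0, 66.9, 63.0]
scene back_wall 0.78 [135.0, 197.1, 279.5, 58.2]
scene back_wall 0.54 [195.1, 157.0, 26.9, 35.4]
top {'fov_y': 42.76954459530512, 'cx': 323.60961106383496, 'cy': 196.09619812572396, 'rvec': array([ 2.1491691 , -2.14872073,  0.19659127]), 'tvec': array([0.08398048, 0.60331806, 1.07930019])}
top canister 0.78 [297.0, 150.7, 48.7, 74.9]
top canister 0.66 [115.3, 227.5, 80.7, 82.7]
top lid_face 0.9 [299.1, 150.5, 47.6, 76.3]
top lid_face 0.78 [117.6, 227.8, 78.9, 80.4]
top back_wall 0.83 [230.6, 124.1, 267.4, 45.9]
```

View pics/scene0.png

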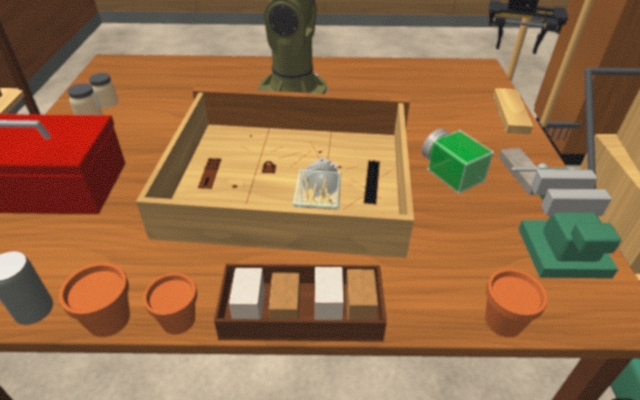

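View pics/top0.png

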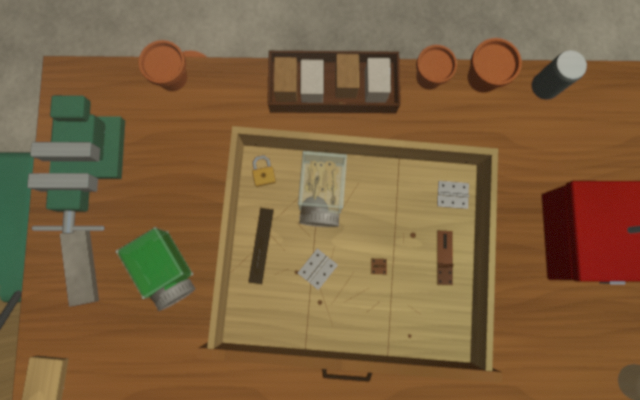

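Candidates: the clear canister lying in the drawer (top view ~(322,190), scene ~(318,185)) and the green one outside it (top ~(155,265), scene ~(458,160)). By the description I choose the clear one in the drawer. Next is a close crop to check that and measure.

```bash
cat > h.py <<'E'
import numpy as np, cv2
from bench import ctrl
def cam(n):
    c=ctrl.calibration(n); f=200/np.tan(np.radians(c["fov_y"])/2)
    R=cv2.Rodrigues(np.array(c["rvec"]))[0]; return c,f,R,np.array(c["tvec"])
def ray(n,u,v,C=None):
    c,f,R,t=C or cam(n)
    x,y=(u-c["cx"])/f,(v-c["cy"])/f
    if n=="wrist":
        r=np.hypot(x,y); d=np.array([x/r*np.sin(r),y/r*np.sin(r),np.cos(r)])
    else: d=np.array([x,y,1.])
    return -R.T@t, R.T@d
def at(n,u,v,z,C=None):
    o,d=ray(n,u,v,C); return o+d*(z-o[2])/d[2]
def proj(n,P,C=None):
    c,f,R,t=C or cam(n); p=R@np.asarray(P,float)+t
    if n=="wrist":
        th=np.arctan2(np.hypot(p[0],p[1]),p[2]); q=p[:2]/np.hypot(p[0],p[1])*th
    else: q=p[:2]/p[2]
    return q*f+[c["cx"],c["cy"]]
E
python3 - <<'E'
import cv2
im=cv2.imread("pics/top0.png")
cv2.imwrite("pics/top0c.png",cv2.resize(im[120:320,200:360],None,fx=5/1.7,fy=5/1.7,interpolation=cv2.INTER_CUBIC))
cv2.imwrite("pics/top0d.png",cv2.resize(im[110:250,285:360],None,fx=4.25,fy=4.25,interpolation=cv2.INTER_CUBIC))
cv2.imwrite("pics/top0e.png",cv2.resize(im[115:215,225:505],None,fx=2.85,fy=2.85,interpolation=cv2.INTER_CUBIC))
E
```

```text
(no output)
```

View pics/top0d.png

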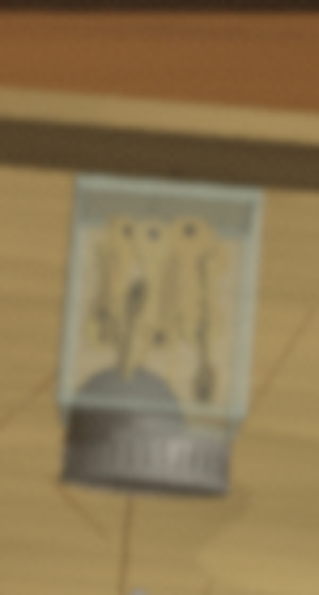

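View pics/top0e.png

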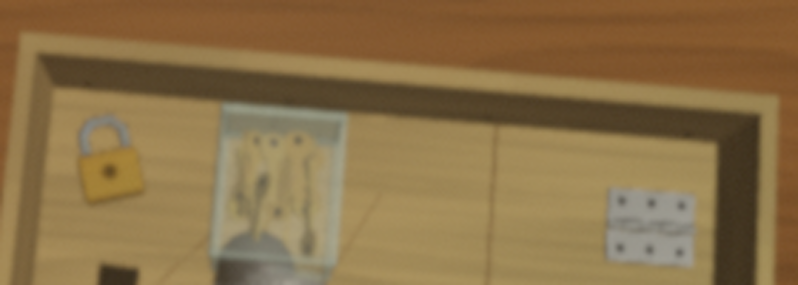

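```bash
python3 - <<'E'
from h import *
C=cam("top")
E=lambda u,v,z: at("top",225+u/2.85,115+v/2.85,z,C)
D=lambda u,v,z: at("top",285+u/4.25,110+v/4.25,z,C)
a=lambda p,q: np.degrees(np.arctan2(*(p-q)[:2]))
for n,p,q,z in (("bot",(55,87),(718,142),.01),("topedge",(40,55),(760,114),.115)):
    P,Q=E(*p,z),E(*q,z); print(n,P.round(4),Q.round(4),np.linalg.norm(P-Q).round(4),"yaw of wall dx/dy deg",np.degrees(np.arctan((P-Q)[0]/(P-Q)[1])).round(2))
c=[D(*p,.106) for p in ((78,178),(265,190),(58,418),(245,430))]
for x in c: print(x.round(4))
print("widths",np.linalg.norm(c[0]-c[1]),np.linalg.norm(c[2]-c[3]),"len",np.linalg.norm(c[0]-c[2]),np.linalg.norm(c[1]-c[3]))
for p,q in ((0,1),(2,3)): print(np.degrees(np.arctan((c[p]-c[q])[0]/(c[p]-c[q])[1])))
for p,q in ((0,2),(1,3)): print("axis dy/dx",np.degrees(np.arctan((c[p]-c[q])[1]/(c[p]-c[q])[0])))
print("lid face",[D(*p,.06).round(4) for p in ((62,485),(228,492))],"cam",ray("top",320,200,C)[0])
E
```

```text
bot [0.7271 0.2661 0.01  ] [ 0.6835 -0.2725  0.01  ] 0.5403 yaw of wall dx/dy deg 4.63
topedge [0.7237 0.2635 0.115 ] [ 0.6812 -0.2699  0.115 ] 0.5351 yaw of wall dx/dy deg 4.56
[0.6885 0.1282 0.106 ]
[0.6828 0.035  0.106 ]
[0.5679 0.1374 0.106 ]
[0.5621 0.0459 0.106 ]
widths 0.09337399131205895 0.09169906415804599 len 0.12094992106858399 0.12112221209615187
3.5346528665627766
3.619851116439705
axis dy/dx -4.369206560899893
axis dy/dx -5.1605654607905365
lid face [array([0.5399, 0.1364, 0.06  ]), array([0.5364, 0.052 , 0.06  ])] cam [0.42458047 0.11014607 1.15910896]
```

```bash
cat > m.py <<'E'
from h import *
from scipy.spatial.transform import Rotation as Ro
import json,os
yaw=np.radians(4.6)
n=np.array([np.cos(yaw),-np.sin(yaw),0]); t=np.array([np.sin(yaw),np.cos(yaw),0]); Z=np.array([0,0,1.])
def tool(tilt):  # deg forward
    a=np.radians(tilt); d=n*np.sin(a)-Z*np.cos(a); return np.c_[np.cross(t,d),t,d]
def corner(tilt):
    R=tool(tilt); return R@np.array([-.0095,0,.014])
F="cmd.json"
def load():
    if os.path.exists(F): j=json.load(open(F)); return np.array(j["p"]),Ro.from_rotvec(j["r"])
    return np.array([.182,.624,.237]),Ro.from_rotvec([-.444,-3.11,.003])
def rel(p,R):
    p0,R0=load(); R=Ro.from_matrix(R)
    return (R0.inv()*R).as_rotvec().round(3).tolist(), R0.inv().apply(np.asarray(p)-p0).round(4).tolist()
def did(r,s):  # last row sent
    p0,R0=load(); p=p0+R0.apply(s); R=R0*Ro.from_rotvec(r)
    json.dump({"p":p.tolist(),"r":R.as_rotvec().tolist()},open(F,"w"))
W0=np.array([.7053,-.0032,.01])
def w(p): d=np.asarray(p)-W0; return np.array([d@n,d@t,d[2]])   # in wall frame
def fw(x,y,z): return W0+n*x+t*y+Z*z
def st():
    s=ctrl.get_state(); p,R=load(); f=np.array(s["ft_force"])
    Rm=Ro.from_rotvec(s["tool_rot"]); 
    print("t",round(float(s["time"]),2),"meas wall",(w(s["position"])*1000).round(1),"cmd",(w(p)*1000).round(1),"F n,t,z",np.round([f@n,f@t,f[2]],2),"roterr deg",np.degrees((R.inv()*Rm).as_rotvec()).round(2),"grip",round(float(s["grip_width"]),3))
    return s
E
python3 - <<'E'
from m import *
st()
lf=np.array([.537,.094,0]); print("lid in wall",w(lf))
p=lf-n*.053; p[2]=.2
print(p,rel(p,tool(15)))
E
```

```text
t 0.4 meas wall [-571.9  583.2  226.4] cmd [-571.9  583.2  227. ] F n,t,z [0.09 0.76 0.64] roterr deg [-0.1   0.01  0.01] grip 1.0
lid in wall [-0.17555322  0.08338943 -0.01      ]
[0.48417072 0.09825054 0.2       ] ([-0.029, -0.261, -0.202], [-0.4372, -0.4201, 0.0379])
```

step_arm:
  plan:
    - [[-0.003, -0.026, -0.02], [-0.0437, -0.042, 0.0], 182]
    - [[-0.006, -0.052, -0.04], [-0.0874, -0.084, 0.0], 182]
    - [[-0.009, -0.078, -0.061], [-0.1311, -0.126, 0.005], 182]
    - [[-0.012, -0.104, -0.081], [-0.1748, -0.168, 0.01], 182]
    - [[-0.015, -0.13, -0.101], [-0.2185, -0.21, 0.015], 182]
    - [[-0.018, -0.156, -0.121], [-0.2622, -0.252, 0.02], 182]
    - [[-0.021, -0.182, -0.141], [-0.3059, -0.294, 0.025], 182]
    - [[-0.024, -0.208, -0.162], [-0.3496, -0.336, 0.03], 182]
    - [[-0.027, -0.234, -0.182], [-0.3933, -0.378, 0.034], 182]
    - [[-0.029, -0.261, -0.202], [-0.437, -0.42, 0.038], 182]
  squeeze: 10

```text
time: 1.65
position: [0.4848, 0.0967, 0.1989]
tool_rot: [0.115, 2.875, -0.01]
ft_force: [0.4, 1.1, 0.3]
grip_width: 0.285
```

```bash
python3 - <<'E'
from m import *
did([-0.029,-0.261,-0.202],[-0.437,-0.42,0.038]); st()
C=cam("wrist"); im=ctrl.get_image("wrist")[:,:,::-1]
cv2.imwrite("pics/w1.png",im)
print("cam pos",(-C[2].T@C[3]).round(3))
p,R=load()
print("proj tip fingers", [proj("wrist",p+R.apply([ -.0095,y,.014]),C).round(1) for y in(-.0275,.0275)])
print("lid face ctr",proj("wrist",[.537,.094,.058],C), "base top",proj("wrist",[.6857,.0816,.106],C))
a=w(p)
# next: descend to TCP z so front corner at z=.085
q=p.copy(); q[2]=.085-corner(15)[2]; print("corner",corner(15)@n,corner(15)[2],q,rel(q,tool(15)))
q=q+n*.040; print(rel(q,tool(15)))
q=q+n*.028; print(rel(q,tool(15)))
E
```

```text
t 1.65 meas wall [-227.8   81.9  188.9] cmd [-228.7   83.5  189.9] F n,t,z [0.31 1.12 0.29] roterr deg [-0.17 -0.12  0.01] grip 0.285
cam pos [0.381 0.104 0.325]
proj tip fingers [array([275.5, 257.9]), array([370.5, 257.5])]
lid face ctr [320.56357348 203.8030269 ] base top [320.07210009 333.61780232]
corner 0.01279976198118144 -0.011064180639573009 [0.48400237 0.09842367 0.09606418] ([0.0, 0.0, 0.0], [0.0269, -0.0, 0.1003])
([0.0, 0.0, 0.0], [-0.0117, -0.0001, 0.1106])
([0.0, 0.0, 0.0], [-0.0388, -0.0001, 0.1179])
```

View pics/w1.png

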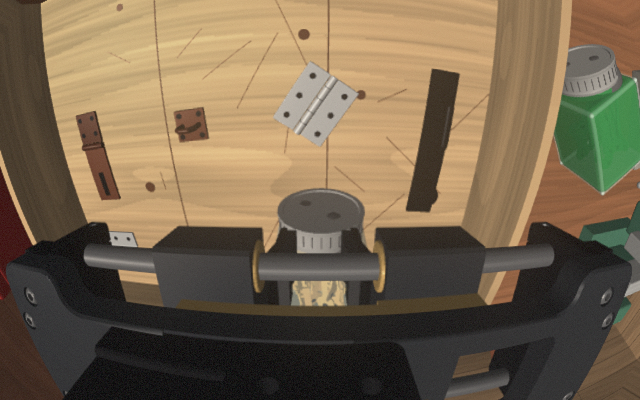

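step_arm:
  plan:
    - [[0, 0, 0], [0.007, 0, 0.025], 182]
    - [[0, 0, 0], [0.014, 0, 0.05], 182]
    - [[0, 0, 0], [0.02, 0, 0.075], 182]
    - [[0, 0, 0], [0.0269, 0, 0.1003], 182]
    - [[0, 0, 0], [0.02, 0, 0.102], 182]
    - [[0, 0, 0], [0.012, 0, 0.1042], 182]
    - [[0, 0, 0], [0.004, 0, 0.1064], 182]
    - [[0, 0, 0], [-0.002, 0, 0.108], 182]
    - [[0, 0, 0], [-0.006, 0, 0.1091], 182]
    - [[0, 0, 0], [-0.006, 0, 0.1091], 182]

```text
time: 2.95
position: [0.5182, 0.0959, 0.0948]
tool_rot: [0.116, 2.877, -0.012]
ft_force: [0.1, -0.4, -0.8]
grip_width: 0.283
```

```bash
python3 - <<'E'
from m import *
did([0,0,0],[-0.006,0,0.1091]); st()
for k in("scene","wrist"): cv2.imwrite(f"pics/{k}2.png",ctrl.get_image(k)[:,:,::-1])
im=cv2.imread("pics/scene2.png"); cv2.imwrite("pics/scene2c.png",cv2.resize(im[100:250,220:420],None,fx=4,fy=4,interpolation=cv2.INTER_CUBIC))
E
```

```text
t 2.95 meas wall [-194.5   83.8   84.8] cmd [-194.7   83.6   86.1] F n,t,z [ 0.09 -0.43 -0.79] roterr deg [-0.1  -0.02  0.05] grip 0.283
```

View pics/scene2c.png

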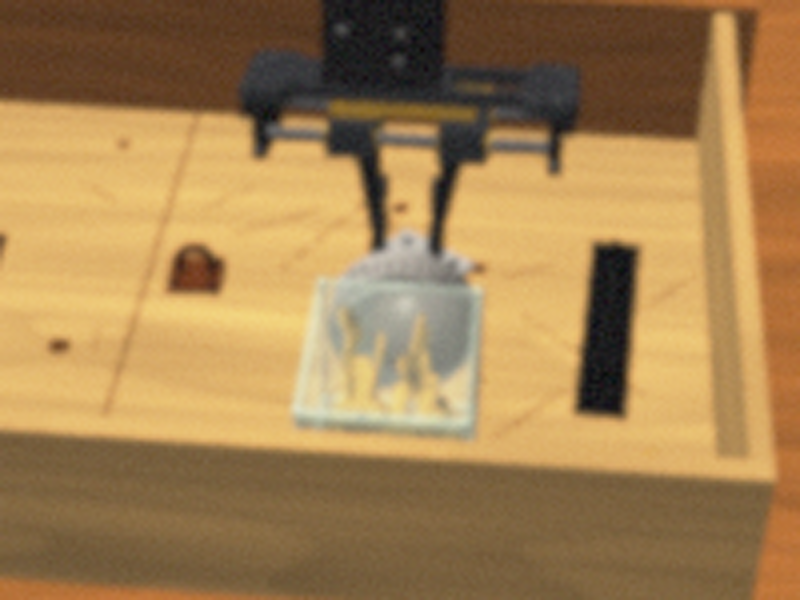

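View pics/wrist2.png

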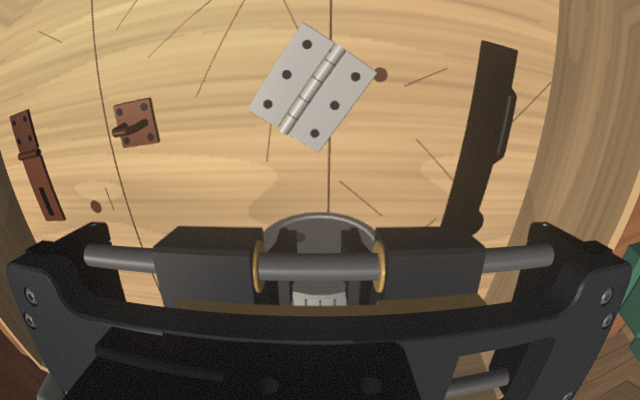

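step_arm:
  plan:
    - [[0, 0, 0], [-0.0023, 0, 0.0006], 182]
    - [[0, 0, 0], [-0.0046, 0, 0.0012], 182]
    - [[0, 0, 0], [-0.007, 0, 0.0019], 182]
    - [[0, 0, 0], [-0.0093, 0, 0.0025], 182]
    - [[0, 0, 0], [-0.0116, 0, 0.0031], 182]
    - [[0, 0, 0], [-0.0139, 0, 0.0037], 182]
    - [[0, 0, 0], [-0.0162, 0, 0.0043], 182]
    - [[0, 0, 0], [-0.0186, 0, 0.005], 182]
    - [[0, 0, 0], [-0.0209, 0, 0.0056], 182]
    - [[0, 0, 0], [-0.0232, 0, 0.0062], 182]

```text
time: 4.3
position: [0.542, 0.094, 0.0947]
tool_rot: [0.116, 2.877, -0.012]
ft_force: [-1.6, -0.0, -0.2]
grip_width: 0.286
```

```bash
python3 - <<'E'
from m import *
did([0,0,0],[-0.0232,0,0.0062]); st()
im=ctrl.get_image("top")[:,:,::-1]; st()
cv2.imwrite("pics/top3c.png",cv2.resize(im[115:275,250:390],None,fx=3.7,fy=3.7,interpolation=cv2.INTER_CUBIC))
E
```

```text
t 4.3 meas wall [-170.6   83.8   84.7] cmd [-170.7   83.6   86.1] F n,t,z [-1.63 -0.15 -0.16] roterr deg [-0.1  -0.01  0.04] grip 0.286
t 4.35 meas wall [-170.2   83.8   84.9] cmd [-170.7   83.6   86.1] F n,t,z [-0.62  0.29 -0.61] roterr deg [-0.1  -0.04  0.04] grip 0.289
```

View pics/top3c.png

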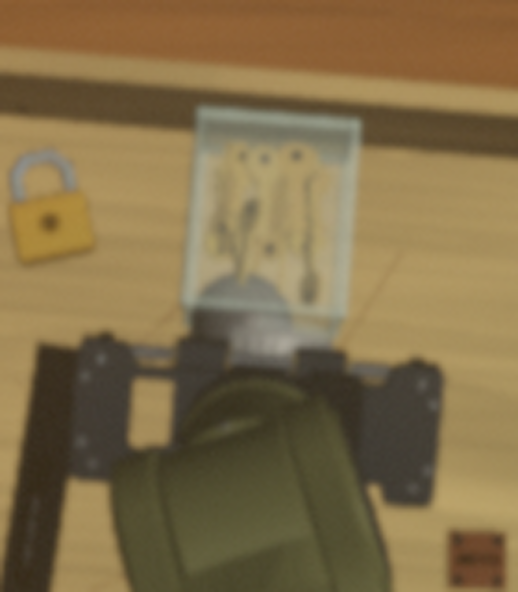

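step_arm:
  plan:
    - [[0, 0, 0], [-0.001, 0, 0.0003], 182]
    - [[0, 0, 0], [-0.0019, 0, 0.0005], 182]
    - [[0, 0, 0], [-0.0029, 0, 0.0008], 182]
    - [[0, 0, 0], [-0.0039, 0, 0.001], 182]
    - [[0, 0, 0], [-0.0048, 0, 0.0013], 182]
    - [[0, 0, 0], [-0.0058, 0, 0.0016], 182]
    - [[0, 0, 0], [-0.0068, 0, 0.0018], 182]
    - [[0, 0, 0], [-0.0077, 0, 0.0021], 182]
    - [[0, 0, 0], [-0.0077, 0, 0.0021], 182]
    - [[0, 0, 0], [-0.0077, 0, 0.0021], 182]

```text
time: 5.6
position: [0.5489, 0.0937, 0.0945]
tool_rot: [0.116, 2.879, -0.012]
ft_force: [-5.6, 0.0, 4.3]
grip_width: 0.287
```

```bash
python3 - <<'E'
from m import *
did([0,0,0],[-0.0077,0,0.0021]); st()
im=ctrl.get_image("top")[:,:,::-1]; st()
cv2.imwrite("pics/top4c.png",cv2.resize(im[115:275,250:390],None,fx=3.7,fy=3.7,interpolation=cv2.INTER_CUBIC))
E
```

```text
t 5.6 meas wall [-163.7   84.    84.5] cmd [-162.7   83.6   86.1] F n,t,z [-5.56 -0.44  4.33] roterr deg [-0.11  0.11  0.02] grip 0.287
t 5.65 meas wall [-163.7   84.    84.5] cmd [-162.7   83.6   86.1] F n,t,z [-5.26 -0.13  4.68] roterr deg [-0.11  0.11  0.03] grip 0.281
```

View pics/top4c.png

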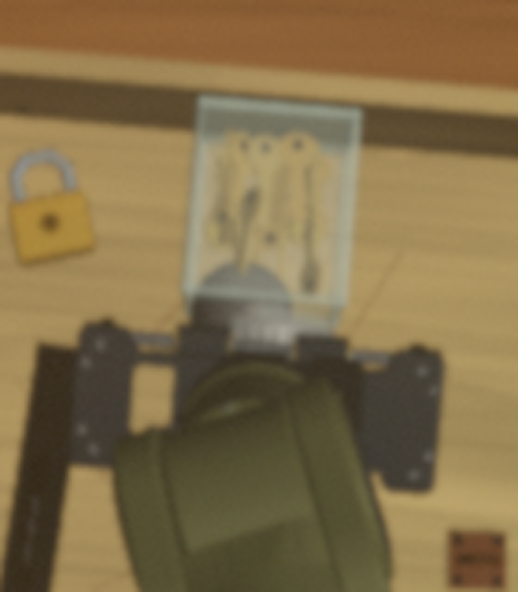

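```bash
cat > q.py <<'E'
from m import *
from scipy.optimize import fsolve
def pt(th,h): 
    c,s=np.cos(th),np.sin(th); return np.array([-.150*c+(h-.096)*s,.150*s+h*c])
def inv(x,z,g=(.3,.075)):
    r=fsolve(lambda v: pt(*v)-[x,z],g); return np.degrees(r[0]),r[1]*1000
def need(th,h,mu,W=5.4,mw=.25,mf=.25):
    # unknown N(face), Nw, Nf ; rising quasi-statically
    c,s=np.cos(th),np.sin(th); d=np.array([c+mu*s,-s+mu*c]); P=pt(th,h); hx=-.096*s
    Wx,Wz=0,.096*c; G=np.array([hx-.060*c+.048*s, .060*s+.048*c])
    A=np.array([[d[0],-1,mf],[d[1],mw,1],
      [ (P[0]-hx)*d[1]-P[1]*d[0], (0-hx)*mw+Wz*1, 0]])
    b=np.array([0,W,(G[0]-hx)*W])
    return np.linalg.solve(A,b),d
if __name__=="__main__":
    for W in (5.4,6.5):
      for mu in (.3,.5,.65):
        print(W,mu,[(int(t),need(np.radians(t),.0735,mu,W)[0].round(1).tolist()) for t in (0,10,20,30,40,50)])
    for t in range(0,80,5):
        print(t,(pt(np.radians(t),.0735)*1000).round(1))
E
python3 q.py
```

```text
5.4 0.3 [(0, [12.8, 12.4, -1.5]), (10, [16.0, 16.4, -0.6]), (20, [16.6, 17.8, 2.0]), (30, [12.3, 13.7, 4.9]), (40, [6.6, 7.9, 6.2]), (50, [2.7, 3.8, 6.0])]
5.4 0.5 [(0, [6.4, 6.6, 0.5]), (10, [7.1, 7.9, 1.2]), (20, [7.0, 8.4, 2.4]), (30, [5.8, 7.4, 3.9]), (40, [3.7, 5.3, 5.0]), (50, [1.8, 3.2, 5.4])]
5.4 0.65 [(0, [4.7, 5.0, 1.1]), (10, [5.0, 5.9, 1.6]), (20, [4.9, 6.3, 2.5]), (30, [4.1, 5.8, 3.7]), (40, [2.8, 4.5, 4.7]), (50, [1.4, 2.9, 5.2])]
6.5 0.3 [(0, [15.4, 14.9, -1.8]), (10, [19.2, 19.8, -0.8]), (20, [20.0, 21.4, 2.4]), (30, [14.8, 16.5, 5.9]), (40, [7.9, 9.5, 7.4]), (50, [3.2, 4.6, 7.2])]
6.5 0.5 [(0, [7.7, 7.9, 0.7]), (10, [8.5, 9.5, 1.4]), (20, [8.4, 10.1, 2.9]), (30, [7.0, 8.9, 4.7]), (40, [4.5, 6.4, 6.1]), (50, [2.1, 3.8, 6.5])]
6.5 0.65 [(0, [5.6, 6.0, 1.3]), (10, [6.0, 7.1, 1.9]), (20, [5.9, 7.6, 3.0]), (30, [5.0, 7.0, 4.4]), (40, [3.4, 5.4, 5.6]), (50, [1.7, 3.5, 6.2])]
0 [-150.    73.5]
5 [-151.4   86.3]
10 [-151.6   98.4]
15 [-150.7  109.8]
20 [-148.6  120.4]
25 [-145.5  130. ]
30 [-141.2  138.7]
35 [-135.8  146.2]
40 [-129.4  152.7]
45 [-122.  158.]
50 [-113.7  162.2]
55 [-104.5  165. ]
60 [-94.5 166.7]
65 [-83.8 167. ]
70 [-72.4 166.1]
75 [-60.6 163.9]
```

```bash
cat > go.py <<'E'
from q import *
import sys
# wall-frame cmd deltas (mm): print tool rel
def g(dx,dz,tilt=15,dy=0):
    p,R=load(); q=p+n*dx/1000+Z*dz/1000+t*dy/1000; return rel(q,tool(tilt))
def info(tilt=15):
    s=st(); a=w(s["position"])+[corner(tilt)@n,0,corner(tilt)[2]]
    print("corner",(a*1000).round(1),"theta,h",np.round(inv(a[0],a[2]),1))
E
python3 -c "
from go import *
info(); print(g(1.3,0),g(1.3,4))"
```

```text
t 5.65 meas wall [-163.7   84.    84.5] cmd [-162.7   83.6   86.1] F n,t,z [-5.26 -0.13  4.68] roterr deg [-0.11  0.11  0.03] grip 0.281
corner [-150.9   84.    73.5] theta,h [-16.4 120.7]
([0.0, 0.0, 0.0], [-0.0013, -0.0, 0.0003]) ([0.0, 0.0, 0.0], [-0.0023, 0.0, -0.0035])
```

step_arm:
  plan:
    - [[0, 0, 0], [-0.0006, 0, 0.0001], 182]
    - [[0, 0, 0], [-0.0013, 0, 0.0003], 182]
    - [[0, 0, 0], [-0.0014, 0, -0.0002], 182]
    - [[0, 0, 0], [-0.0016, 0, -0.0007], 182]
    - [[0, 0, 0], [-0.0017, 0, -0.0013], 182]
    - [[0, 0, 0], [-0.0018, 0, -0.0018], 182]
    - [[0, 0, 0], [-0.002, 0, -0.0024], 182]
    - [[0, 0, 0], [-0.0021, 0, -0.003], 182]
    - [[0, 0, 0], [-0.0023, 0, -0.0035], 182]
    - [[0, 0, 0], [-0.0023, 0, -0.0035], 182]

```text
time: 6.9
position: [0.5487, 0.0934, 0.097]
tool_rot: [0.116, 2.882, -0.013]
ft_force: [-6.5, 2.2, -2.4]
grip_width: 0.289
```

```bash
python3 - <<'E'
from go import *
did([0,0,0],[-0.0023,0,-0.0035]); info()
E
```

```text
t 6.9 meas wall [-163.8   83.8   87. ] cmd [-161.4   83.6   90. ] F n,t,z [-6.62  1.66 -2.42] roterr deg [-0.04  0.28  0.01] grip 0.289
corner [-151.    83.8   75.9] theta,h [-15.4 120.2]
```

```bash
python3 -c "
from go import *
print(g(1.5,0),g(1.5,5))"
```

```text
([0.0, 0.0, 0.0], [-0.0014, -0.0, 0.0004]) ([0.0, 0.0, 0.0], [-0.0027, 0.0, -0.0044])
```

step_arm:
  plan:
    - [[0, 0, 0], [-0.0007, 0, 0.0002], 182]
    - [[0, 0, 0], [-0.0014, 0, 0.0004], 182]
    - [[0, 0, 0], [-0.0016, 0, -0.0003], 182]
    - [[0, 0, 0], [-0.0018, 0, -0.001], 182]
    - [[0, 0, 0], [-0.002, 0, -0.0017], 182]
    - [[0, 0, 0], [-0.0022, 0, -0.0024], 182]
    - [[0, 0, 0], [-0.0024, 0, -0.0031], 182]
    - [[0, 0, 0], [-0.0026, 0, -0.0038], 182]
    - [[0, 0, 0], [-0.0027, 0, -0.0044], 182]
    - [[0, 0, 0], [-0.0027, 0, -0.0044], 182]

```text
time: 8.15
position: [0.5485, 0.0934, 0.1009]
tool_rot: [0.115, 2.886, -0.014]
ft_force: [-8.6, 1.1, -2.8]
grip_width: 0.287
```

```bash
python3 - <<'E'
from go import *
did([0,0,0],[-0.0027,0,-0.0044]); info()
E
```

```text
t 8.15 meas wall [-164.1   83.7   90.9] cmd [-159.9   83.6   95. ] F n,t,z [-8.63  0.46 -2.79] roterr deg [-0.    0.49 -0.01] grip 0.287
corner [-151.3   83.7   79.8] theta,h [-14.  119.6]
```

```bash
cat > pic.py <<'E'
from go import *
def snap(k):
    im=ctrl.get_image("scene")[:,:,::-1]; cv2.imwrite(f"pics/s{k}.png",cv2.resize(im[110:230,260:400],None,fx=5,fy=5,interpolation=cv2.INTER_CUBIC))
E
python3 -c "
from pic import *
snap(5); print(g(1.5,7))"
```

```text
([0.0, 0.0, 0.0], [-0.0033, 0.0, -0.0064])
```

View pics/s5.png

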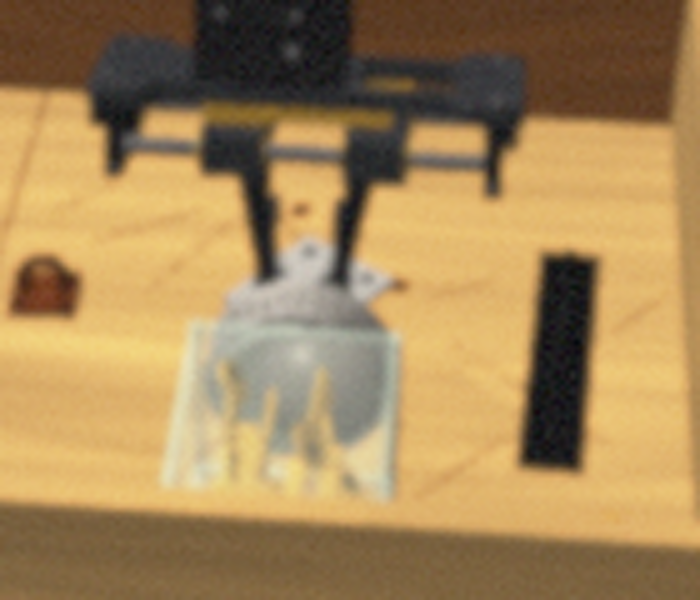

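step_arm:
  plan:
    - [[0, 0, 0], [-0.0007, 0, 0.0002], 182]
    - [[0, 0, 0], [-0.0014, 0, 0.0004], 182]
    - [[0, 0, 0], [-0.0017, 0, -0.0006], 182]
    - [[0, 0, 0], [-0.002, 0, -0.0016], 182]
    - [[0, 0, 0], [-0.0023, 0, -0.0026], 182]
    - [[0, 0, 0], [-0.0026, 0, -0.0036], 182]
    - [[0, 0, 0], [-0.0028, 0, -0.0046], 182]
    - [[0, 0, 0], [-0.0031, 0, -0.0055], 182]
    - [[0, 0, 0], [-0.0033, 0, -0.0064], 182]
    - [[0, 0, 0], [-0.0033, 0, -0.0064], 182]

```text
time: 9.45
position: [0.5483, 0.0932, 0.1068]
tool_rot: [0.116, 2.89, -0.015]
ft_force: [-11.9, 2.6, -2.5]
grip_width: 0.286
```

```bash
python3 - <<'E'
from pic import *
did([0,0,0],[-0.0033,0,-0.0064]); info(); snap(6)
E
```

```text
t 9.45 meas wall [-164.3   83.5   96.8] cmd [-158.4   83.6  102. ] F n,t,z [-12.04   1.68  -2.54] roterr deg [ 0.04  0.71 -0.02] grip 0.286
corner [-151.5   83.5   85.8] theta,h [ 5.1 72.7]
```

View pics/s6.png

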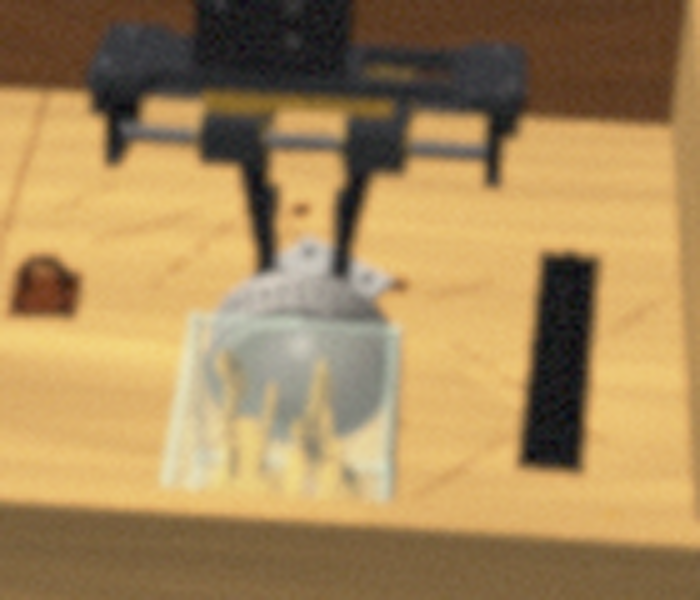

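```bash
python3 -c "
from go import *
print(g(0,14),g(0,7))"
```

```text
([0.0, 0.0, 0.0], [-0.0036, 0.0, -0.0135]) ([0.0, 0.0, 0.0], [-0.0018, 0.0, -0.0068])
```

step_arm:
  plan:
    - [[0, 0, 0], [-0.0004, 0, -0.0015], 182]
    - [[0, 0, 0], [-0.0008, 0, -0.003], 182]
    - [[0, 0, 0], [-0.0012, 0, -0.0045], 182]
    - [[0, 0, 0], [-0.0016, 0, -0.006], 182]
    - [[0, 0, 0], [-0.002, 0, -0.0075], 182]
    - [[0, 0, 0], [-0.0024, 0, -0.009], 182]
    - [[0, 0, 0], [-0.0028, 0, -0.0105], 182]
    - [[0, 0, 0], [-0.0032, 0, -0.012], 182]
    - [[0, 0, 0], [-0.0036, 0, -0.0135], 182]
    - [[0, 0, 0], [-0.0036, 0, -0.0135], 182]

```text
time: 10.75
position: [0.5482, 0.0929, 0.1209]
tool_rot: [0.116, 2.89, -0.015]
ft_force: [-13.2, 1.4, -1.2]
grip_width: 0.284
```

```bash
python3 - <<'E'
from pic import *
did([0,0,0],[-0.0036,0,-0.0135]); info(); snap(7)
for a in ((0,7),(0,14),(.5,14),(1,14)): print(a,g(*a))
E
```

```text
t 10.75 meas wall [-164.3   83.2  110.9] cmd [-158.4   83.6  116. ] F n,t,z [-13.24   0.37  -1.15] roterr deg [ 0.06  0.73 -0.  ] grip 0.284
corner [-151.5   83.2   99.8] theta,h [10.3 74.2]
(0, 7) ([0.0, 0.0, 0.0], [-0.0018, 0.0, -0.0068])
(0, 14) ([0.0, 0.0, 0.0], [-0.0036, 0.0, -0.0135])
(0.5, 14) ([0.0, 0.0, 0.0], [-0.0041, 0.0, -0.0134])
(1, 14) ([0.0, 0.0, 0.0], [-0.0046, 0.0, -0.0133])
```

View pics/s7.png

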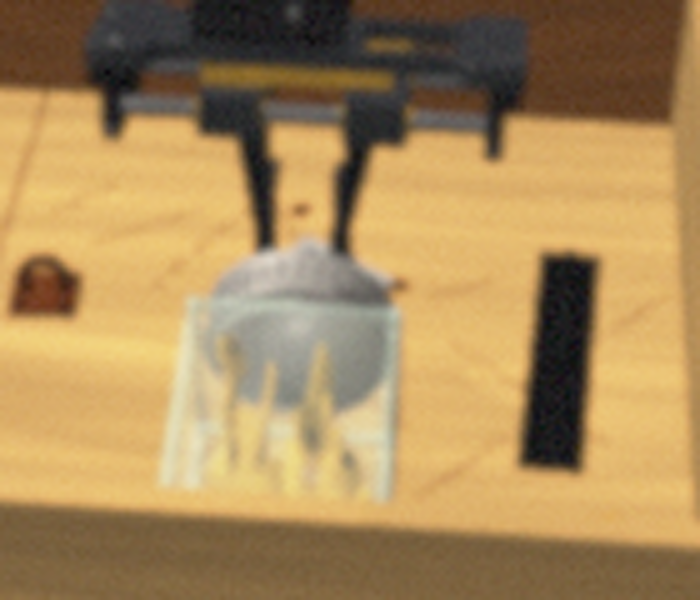

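```bash
cat > tr.py <<'E'
from pic import *
Cm=np.array([[.42,.22],[.22,.28]])
def cmdfor(th,h,N,mu,tilt=15):
    a=np.radians(th); c,s=np.cos(a),np.sin(a); F=N*np.array([c+mu*s,-s+mu*c])
    k=corner(tilt); P=pt(a,h/1000)*1000-np.array([k@n,k[2]])*1000
    return P+Cm@F+[0,1.3],F
def plan(th0,th1,h,N0,N1,mu0,mu1,tilt=15,hand=182,rows=9):
    p,R=load(); c=w(p)*1000; A,F0=cmdfor(th0,h,N0,mu0,tilt); off=np.array([c[0],c[2]])-A
    print("F start",F0.round(1),"off",off.round(1))
    out=[]
    for i in range(1,11):
        f=min(i/rows,1); P,F=cmdfor(th0+(th1-th0)*f,h,N0+(N1-N0)*f,mu0+(mu1-mu0)*f,tilt); P=P+off*(1-f)
        r,s=rel(fw(P[0]/1000,c[1]/1000,P[1]/1000),tool(tilt)); out.append([[0,0,0],[s[0],0,s[2]],hand])
    print("F end",F.round(1),"cmd end",P.round(1)); print(out)
E
python3 -c "
from tr import *
plan(10.3,18,74,13,11,.27,.4)"
```

```text
F start [13.4  1.1] off [0.  0.7]
F end [11.8  0.8] cmd end [-157.1  131.9]
[[[0, 0, 0], [-0.0005, 0, -0.0018], 182], [[0, 0, 0], [-0.001, 0, -0.0036], 182], [[0, 0, 0], [-0.0016, 0, -0.0053], 182], [[0, 0, 0], [-0.0021, 0, -0.007], 182], [[0, 0, 0], [-0.0027, 0, -0.0087], 182], [[0, 0, 0], [-0.0033, 0, -0.0103], 182], [[0, 0, 0], [-0.004, 0, -0.0119], 182], [[0, 0, 0], [-0.0047, 0, -0.0135], 182], [[0, 0, 0], [-0.0054, 0, -0.0151], 182], [[0, 0, 0], [-0.0054, 0, -0.0151], 182]]
```

step_arm:
  plan:
    - [[0, 0, 0], [-0.0005, 0, -0.0018], 182]
    - [[0, 0, 0], [-0.001, 0, -0.0036], 182]
    - [[0, 0, 0], [-0.0016, 0, -0.0053], 182]
    - [[0, 0, 0], [-0.0021, 0, -0.007], 182]
    - [[0, 0, 0], [-0.0027, 0, -0.0087], 182]
    - [[0, 0, 0], [-0.0033, 0, -0.0103], 182]
    - [[0, 0, 0], [-0.004, 0, -0.0119], 182]
    - [[0, 0, 0], [-0.0047, 0, -0.0135], 182]
    - [[0, 0, 0], [-0.0054, 0, -0.0151], 182]
    - [[0, 0, 0], [-0.0054, 0, -0.0151], 182]

```text
time: 12.05
position: [0.5504, 0.0927, 0.1376]
tool_rot: [0.116, 2.888, -0.015]
ft_force: [-12.5, 0.6, 1.4]
grip_width: 0.288
```

```bash
python3 - <<'E'
from tr import *
did([0,0,0],[-0.0054,0,-0.0151]); info(); 
plan(18,26,74,11,9.5,.4,.4)
E
```

```text
t 12.05 meas wall [-162.1   83.2  127.6] cmd [-157.1   83.6  132. ] F n,t,z [-12.52  -0.44   1.37] roterr deg [0.03 0.63 0.02] grip 0.288
corner [-149.3   83.2  116.6] theta,h [17. 76.]
F start [11.8  0.8] off [0.  0.1]
F end [10.2 -0.7] cmd end [-153.1  146.7]
[[[0, 0, 0], [-0.0007, 0, -0.0016], 182], [[0, 0, 0], [-0.0015, 0, -0.0032], 182], [[0, 0, 0], [-0.0023, 0, -0.0047], 182], [[0, 0, 0], [-0.0031, 0, -0.0062], 182], [[0, 0, 0], [-0.004, 0, -0.0077], 182], [[0, 0, 0], [-0.0048, 0, -0.0091], 182], [[0, 0, 0], [-0.0057, 0, -0.0105], 182], [[0, 0, 0], [-0.0067, 0, -0.0119], 182], [[0, 0, 0], [-0.0076, 0, -0.0132], 182], [[0, 0, 0], [-0.0076, 0, -0.0132], 182]]
```

step_arm:
  plan:
    - [[0, 0, 0], [-0.0007, 0, -0.0016], 182]
    - [[0, 0, 0], [-0.0015, 0, -0.0032], 182]
    - [[0, 0, 0], [-0.0023, 0, -0.0047], 182]
    - [[0, 0, 0], [-0.0031, 0, -0.0062], 182]
    - [[0, 0, 0], [-0.004, 0, -0.0077], 182]
    - [[0, 0, 0], [-0.0048, 0, -0.0091], 182]
    - [[0, 0, 0], [-0.0057, 0, -0.0105], 182]
    - [[0, 0, 0], [-0.0067, 0, -0.0119], 182]
    - [[0, 0, 0], [-0.0076, 0, -0.0132], 182]
    - [[0, 0, 0], [-0.0076, 0, -0.0132], 182]

```text
time: 13.3
position: [0.5556, 0.0925, 0.1534]
tool_rot: [0.116, 2.886, -0.014]
ft_force: [-12.0, 0.4, 3.1]
grip_width: 0.281
```

```bash
python3 - <<'E'
from tr import *
did([0,0,0],[-0.0076,0,-0.0132]); info(); snap(8)
plan(26,34,74,9.5,8,.4,.4)
E
```

```text
t 13.3 meas wall [-156.9   83.4  143.4] cmd [-153.2   83.6  146.7] F n,t,z [-11.97  -0.57   3.15] roterr deg [-0.02  0.47  0.03] grip 0.281
corner [-144.1   83.4  132.4] theta,h [21.7 82.9]
F start [10.2 -0.7] off [-0.  0.]
F end [ 8.4 -1.8] cmd end [-146.3  158.9]
[[[0, 0, 0], [-0.001, 0, -0.0013], 182], [[0, 0, 0], [-0.002, 0, -0.0025], 182], [[0, 0, 0], [-0.003, 0, -0.0037], 182], [[0, 0, 0], [-0.0041, 0, -0.0049], 182], [[0, 0, 0], [-0.0052, 0, -0.006], 182], [[0, 0, 0], [-0.0063, 0, -0.0071], 182], [[0, 0, 0], [-0.0074, 0, -0.0081], 182], [[0, 0, 0], [-0.0086, 0, -0.0091], 182], [[0, 0, 0], [-0.0098, 0, -0.0101], 182], [[0, 0, 0], [-0.0098, 0, -0.0101], 182]]q.py:6: RuntimeWarning: The iteration is not making good progress, as measured by the 
 improvement from the last five Jacobian evaluations.
  r=fsolve(lambda v: pt(*v)-[x,z],g); return np.degrees(r[0]),r[1]*1000
```

View pics/s8.png

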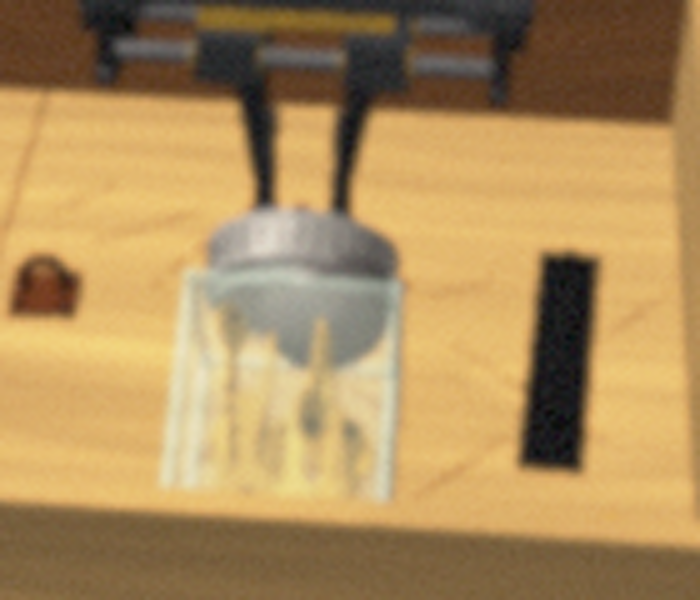

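step_arm:
  plan:
    - [[0, 0, 0], [-0.001, 0, -0.0013], 182]
    - [[0, 0, 0], [-0.002, 0, -0.0025], 182]
    - [[0, 0, 0], [-0.003, 0, -0.0037], 182]
    - [[0, 0, 0], [-0.0041, 0, -0.0049], 182]
    - [[0, 0, 0], [-0.0052, 0, -0.006], 182]
    - [[0, 0, 0], [-0.0063, 0, -0.0071], 182]
    - [[0, 0, 0], [-0.0074, 0, -0.0081], 182]
    - [[0, 0, 0], [-0.0086, 0, -0.0091], 182]
    - [[0, 0, 0], [-0.0098, 0, -0.0101], 182]
    - [[0, 0, 0], [-0.0098, 0, -0.0101], 182]

```text
time: 14.6
position: [0.5641, 0.0921, 0.167]
tool_rot: [0.116, 2.882, -0.012]
ft_force: [-9.4, 0.3, 4.2]
grip_width: 0.285
```

```bash
cat >> tr.py <<'E'
def fit(x,z,h):
    g=np.radians(np.arange(0,90,.25)); P=np.array([pt(a,h/1000) for a in g])*1000; d=np.hypot(P[:,0]-x,P[:,1]-z); i=d.argmin(); print("theta fit h",h,np.degrees(g[i]),"dist",(np.array([x,z])-P[i]).round(1))
def info2(h=74,tilt=15):
    s=st(); a=(w(s["position"])+[corner(tilt)@n,0,corner(tilt)[2]])*1000; fit(a[0],a[2],h)
E
python3 - <<'E'
from tr import *
did([0,0,0],[-0.0098,0,-0.0101]); info2()
plan(34,42,74,8,6.5,.4,.4)
E
```

```text
t 14.6 meas wall [-148.4   83.7  157. ] cmd [-146.3   83.6  159. ] F n,t,z [-9.42 -0.44  4.16] roterr deg [-0.08  0.26  0.03] grip 0.285
theta fit h 74 34.75 dist [ 0.2 -0.3]
F start [ 8.4 -1.8] off [0. 0.]
F end [ 6.6 -2.4] cmd end [-136.8  168.5]
[[[0, 0, 0], [-0.0012, 0, -0.0009], 182], [[0, 0, 0], [-0.0024, 0, -0.0018], 182], [[0, 0, 0], [-0.0037, 0, -0.0026], 182], [[0, 0, 0], [-0.005, 0, -0.0034], 182], [[0, 0, 0], [-0.0063, 0, -0.0042], 182], [[0, 0, 0], [-0.0076, 0, -0.0049], 182], [[0, 0, 0], [-0.0089, 0, -0.0055], 182], [[0, 0, 0], [-0.0103, 0, -0.0061], 182], [[0, 0, 0], [-0.0117, 0, -0.0067], 182], [[0, 0, 0], [-0.0117, 0, -0.0067], 182]]
```

step_arm:
  plan:
    - [[0, 0, 0], [-0.0012, 0, -0.0009], 182]
    - [[0, 0, 0], [-0.0024, 0, -0.0018], 182]
    - [[0, 0, 0], [-0.0037, 0, -0.0026], 182]
    - [[0, 0, 0], [-0.005, 0, -0.0034], 182]
    - [[0, 0, 0], [-0.0063, 0, -0.0042], 182]
    - [[0, 0, 0], [-0.0076, 0, -0.0049], 182]
    - [[0, 0, 0], [-0.0089, 0, -0.0055], 182]
    - [[0, 0, 0], [-0.0103, 0, -0.0061], 182]
    - [[0, 0, 0], [-0.0117, 0, -0.0067], 182]
    - [[0, 0, 0], [-0.0117, 0, -0.0067], 182]

```text
time: 15.85
position: [0.576, 0.0912, 0.1779]
tool_rot: [0.116, 2.876, -0.011]
ft_force: [-4.9, 0.6, 4.1]
grip_width: 0.286
```

```bash
python3 - <<'E'
from tr import *
did([0,0,0],[-0.0117,0,-0.0067]); info2(); snap(9)
plan(42,50,74,6.5,6,.4,.3)
E
```

```text
t 15.85 meas wall [-136.5   83.8  167.9] cmd [-136.8   83.6  168.5] F n,t,z [-4.97  0.18  4.12] roterr deg [-0.13 -0.05  0.05] grip 0.286
theta fit h 74 43.5 dist [ 0.3 -0.1]
F start [ 6.6 -2.4] off [ 0. -0.]
F end [ 5.2 -3.4] cmd end [-124.6  175. ]
[[[0, 0, 0], [-0.0014, 0, -0.0005], 182], [[0, 0, 0], [-0.0028, 0, -0.001], 182], [[0, 0, 0], [-0.0043, 0, -0.0015], 182], [[0, 0, 0], [-0.0058, 0, -0.0018], 182], [[0, 0, 0], [-0.0073, 0, -0.0022], 182], [[0, 0, 0], [-0.0088, 0, -0.0025], 182], [[0, 0, 0], [-0.0103, 0, -0.0028], 182], [[0, 0, 0], [-0.0118, 0, -0.003], 182], [[0, 0, 0], [-0.0134, 0, -0.0032], 182], [[0, 0, 0], [-0.0134, 0, -0.0032], 182]]
```

View pics/s9.png

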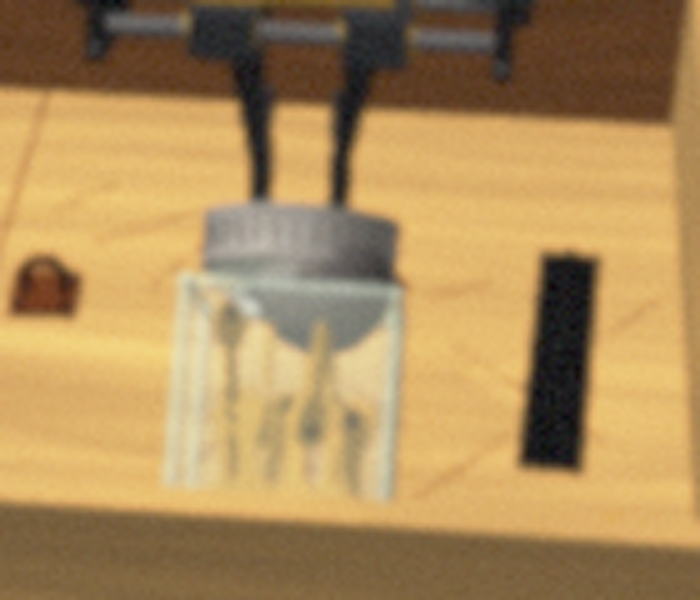

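```bash
python3 - <<'E'
from tr import *
plan(42,51,74,6.5,8,.4,.1)
E
```

```text
F start [ 6.6 -2.4] off [ 0. -0.]
F end [ 5.7 -5.7] cmd end [-123.2  175.2]
[[[0, 0, 0], [-0.0016, 0, -0.0006], 182], [[0, 0, 0], [-0.0032, 0, -0.0011], 182], [[0, 0, 0], [-0.0048, 0, -0.0015], 182], [[0, 0, 0], [-0.0065, 0, -0.0019], 182], [[0, 0, 0], [-0.0081, 0, -0.0022], 182], [[0, 0, 0], [-0.0098, 0, -0.0025], 182], [[0, 0, 0], [-0.0115, 0, -0.0027], 182], [[0, 0, 0], [-0.0131, 0, -0.0028], 182], [[0, 0, 0], [-0.0148, 0, -0.0029], 182], [[0, 0, 0], [-0.0148, 0, -0.0029], 182]]
```

step_arm:
  plan:
    - [[0, 0, 0], [-0.0016, 0, -0.0006], 182]
    - [[0, 0, 0], [-0.0032, 0, -0.0011], 182]
    - [[0, 0, 0], [-0.0048, 0, -0.0015], 182]
    - [[0, 0, 0], [-0.0065, 0, -0.0019], 182]
    - [[0, 0, 0], [-0.0081, 0, -0.0022], 182]
    - [[0, 0, 0], [-0.0098, 0, -0.0025], 182]
    - [[0, 0, 0], [-0.0115, 0, -0.0027], 182]
    - [[0, 0, 0], [-0.0131, 0, -0.0028], 182]
    - [[0, 0, 0], [-0.0148, 0, -0.0029], 182]
    - [[0, 0, 0], [-0.0148, 0, -0.0029], 182]

```text
time: 17.15
position: [0.5902, 0.09, 0.1846]
tool_rot: [0.116, 2.875, -0.011]
ft_force: [-2.4, 0.7, 5.6]
grip_width: 0.289
```

```bash
python3 - <<'E'
from tr import *
did([0,0,0],[-0.0148,0,-0.0029]); info2()
plan(51,59,74,8,9,.1,-.1)
E
```

```text
t 17.15 meas wall [-122.2   83.6  174.6] cmd [-123.2   83.6  175.1] F n,t,z [-2.44  0.47  5.57] roterr deg [-0.13 -0.14  0.05] grip 0.289
theta fit h 74 52.0 dist [ 0.3 -0.3]
F start [ 5.7 -5.7] off [-0. -0.]
F end [ 3.9 -8.2] cmd end [-109.1  177.6]
[[[0, 0, 0], [-0.0015, 0, -0.0], 182], [[0, 0, 0], [-0.0031, 0, -0.0], 182], [[0, 0, 0], [-0.0047, 0, 0.0], 182], [[0, 0, 0], [-0.0063, 0, 0.0001], 182], [[0, 0, 0], [-0.0078, 0, 0.0002], 182], [[0, 0, 0], [-0.0094, 0, 0.0004], 182], [[0, 0, 0], [-0.011, 0, 0.0006], 182], [[0, 0, 0], [-0.0127, 0, 0.0009], 182], [[0, 0, 0], [-0.0143, 0, 0.0012], 182], [[0, 0, 0], [-0.0143, 0, 0.0012], 182]]
```

step_arm:
  plan:
    - [[0, 0, 0], [-0.0015, 0, 0], 182]
    - [[0, 0, 0], [-0.0031, 0, 0], 182]
    - [[0, 0, 0], [-0.0047, 0, 0], 182]
    - [[0, 0, 0], [-0.0063, 0, 0.0001], 182]
    - [[0, 0, 0], [-0.0078, 0, 0.0002], 182]
    - [[0, 0, 0], [-0.0094, 0, 0.0004], 182]
    - [[0, 0, 0], [-0.011, 0, 0.0006], 182]
    - [[0, 0, 0], [-0.0127, 0, 0.0009], 182]
    - [[0, 0, 0], [-0.0143, 0, 0.0012], 182]
    - [[0, 0, 0], [-0.0143, 0, 0.0012], 182]

```text
time: 18.4
position: [0.6049, 0.0888, 0.1875]
tool_rot: [0.116, 2.873, -0.011]
ft_force: [-0.5, -0.1, 5.8]
grip_width: 0.286
```

```bash
python3 - <<'E'
from tr import *
did([0,0,0],[-0.0143,0,0.0012]); info2();snap(10)
plan(59,65,74,9,9,-.1,-.2)
E
```

```text
t 18.4 meas wall [-107.5   83.6  177.5] cmd [-109.1   83.6  177.7] F n,t,z [-0.5  -0.12  5.79] roterr deg [-0.14 -0.23  0.05] grip 0.286
theta fit h 74 59.75 dist [-0.1 -0.4]
F start [ 3.9 -8.2] off [0. 0.]
F end [ 2.2 -8.9] cmd end [-97.2 177.6]
[[[0, 0, 0], [-0.0012, 0, 0.0003], 182], [[0, 0, 0], [-0.0025, 0, 0.0005], 182], [[0, 0, 0], [-0.0038, 0, 0.0008], 182], [[0, 0, 0], [-0.005, 0, 0.0012], 182], [[0, 0, 0], [-0.0063, 0, 0.0015], 182], [[0, 0, 0], [-0.0076, 0, 0.0019], 182], [[0, 0, 0], [-0.0089, 0, 0.0023], 182], [[0, 0, 0], [-0.0102, 0, 0.0027], 182], [[0, 0, 0], [-0.0115, 0, 0.0032], 182], [[0, 0, 0], [-0.0115, 0, 0.0032], 182]]
```

View pics/s10.png

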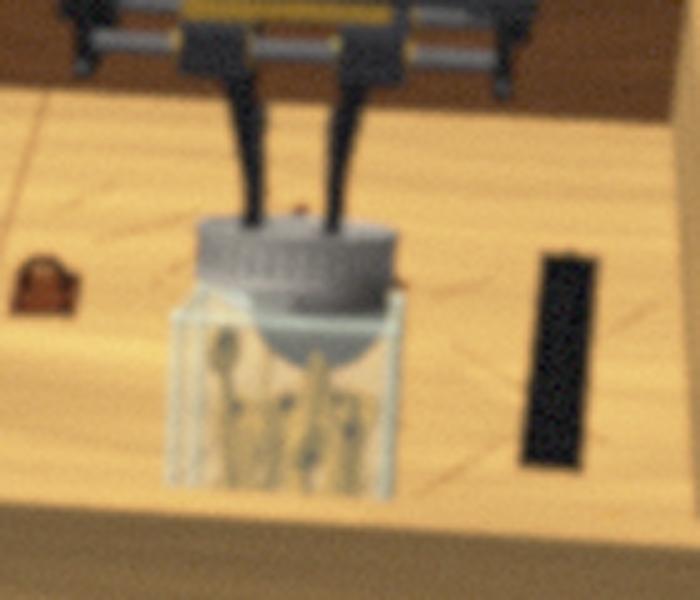

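step_arm:
  plan:
    - [[0, 0, 0], [-0.0012, 0, 0.0003], 182]
    - [[0, 0, 0], [-0.0025, 0, 0.0005], 182]
    - [[0, 0, 0], [-0.0038, 0, 0.0008], 182]
    - [[0, 0, 0], [-0.005, 0, 0.0012], 182]
    - [[0, 0, 0], [-0.0063, 0, 0.0015], 182]
    - [[0, 0, 0], [-0.0076, 0, 0.0019], 182]
    - [[0, 0, 0], [-0.0089, 0, 0.0023], 182]
    - [[0, 0, 0], [-0.0102, 0, 0.0027], 182]
    - [[0, 0, 0], [-0.0115, 0, 0.0032], 182]
    - [[0, 0, 0], [-0.0115, 0, 0.0032], 182]

```text
time: 19.7
position: [0.6174, 0.0877, 0.1879]
tool_rot: [0.116, 2.872, -0.011]
ft_force: [1.0, -0.4, 4.6]
grip_width: 0.284
```

```bash
python3 - <<'E'
from tr import *
did([0,0,0],[-0.0115,0,0.0032]); info2();snap(11)
plan(65,71,74,9,8,-.2,-.3)
E
```

```text
t 19.7 meas wall [-94.9  83.6 177.9] cmd [-97.1  83.6 177.5] F n,t,z [ 1.07 -0.32  4.56] roterr deg [-0.15 -0.32  0.06] grip 0.284
theta fit h 74 65.5 dist [ 0.1 -0.4]
F start [ 2.2 -8.9] off [ 0. -0.]
F end [ 0.3 -8.3] cmd end [-84.1 176. ]
[[[0, 0, 0], [-0.0013, 0, 0.0004], 182], [[0, 0, 0], [-0.0027, 0, 0.0009], 182], [[0, 0, 0], [-0.004, 0, 0.0014], 182], [[0, 0, 0], [-0.0053, 0, 0.0019], 182], [[0, 0, 0], [-0.0067, 0, 0.0025], 182], [[0, 0, 0], [-0.0081, 0, 0.003], 182], [[0, 0, 0], [-0.0094, 0, 0.0036], 182], [[0, 0, 0], [-0.0108, 0, 0.0042], 182], [[0, 0, 0], [-0.0122, 0, 0.0048], 182], [[0, 0, 0], [-0.0122, 0, 0.0048], 182]]
```

View pics/s11.png

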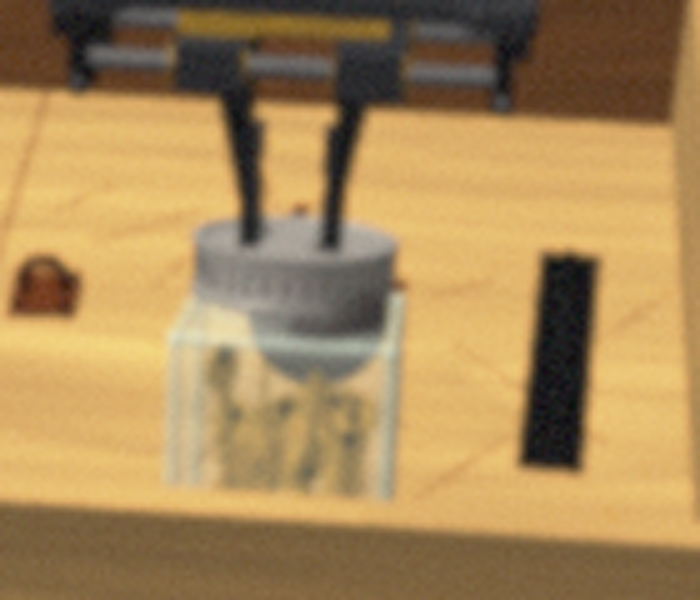

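step_arm:
  plan:
    - [[0, 0, 0], [-0.0013, 0, 0.0004], 182]
    - [[0, 0, 0], [-0.0027, 0, 0.0009], 182]
    - [[0, 0, 0], [-0.004, 0, 0.0014], 182]
    - [[0, 0, 0], [-0.0053, 0, 0.0019], 182]
    - [[0, 0, 0], [-0.0067, 0, 0.0025], 182]
    - [[0, 0, 0], [-0.0081, 0, 0.003], 182]
    - [[0, 0, 0], [-0.0094, 0, 0.0036], 182]
    - [[0, 0, 0], [-0.0108, 0, 0.0042], 182]
    - [[0, 0, 0], [-0.0122, 0, 0.0048], 182]
    - [[0, 0, 0], [-0.0122, 0, 0.0048], 182]

```text
time: 21.0
position: [0.6306, 0.0866, 0.1865]
tool_rot: [0.116, 2.871, -0.011]
ft_force: [2.5, 0.7, 6.2]
grip_width: 0.29
```

```bash
python3 - <<'E'
from tr import *
did([0,0,0],[-0.0122,0,0.0048]); info2();snap(12)
plan(71,76,74,8,8,-.3,-.35)
E
```

```text
t 21.0 meas wall [-81.7  83.5 176.5] cmd [-84.1  83.6 176.1] F n,t,z [2.42 0.94 6.2 ] roterr deg [-0.14 -0.35  0.06] grip 0.29
theta fit h 74 71.25 dist [ 0.2 -0.4]
F start [ 0.3 -8.3] off [0.  0.1]
F end [-0.8 -8.4] cmd end [-72.6 173.3]
[[[0, 0, 0], [-0.0011, 0, 0.0006], 182], [[0, 0, 0], [-0.0023, 0, 0.0011], 182], [[0, 0, 0], [-0.0034, 0, 0.0017], 182], [[0, 0, 0], [-0.0046, 0, 0.0024], 182], [[0, 0, 0], [-0.0057, 0, 0.003], 182], [[0, 0, 0], [-0.0069, 0, 0.0036], 182], [[0, 0, 0], [-0.0081, 0, 0.0043], 182], [[0, 0, 0], [-0.0092, 0, 0.005], 182], [[0, 0, 0], [-0.0104, 0, 0.0057], 182], [[0, 0, 0], [-0.0104, 0, 0.0057], 182]]
```

View pics/s12.png

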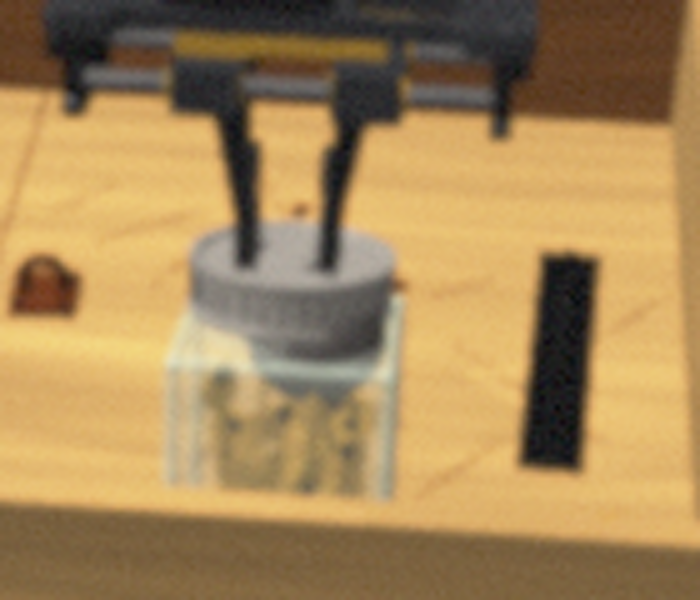

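```bash
cat >> tr.py <<'E'
def plan2(th0,th1,h,N,mu,t0,t1,hand=182,rows=9):
    p,R=load(); c=w(p)*1000; A,F0=cmdfor(th0,h,N,mu,t0); off=np.array([c[0],c[2]])-A
    print("off",off.round(1)); out=[]
    for i in range(1,11):
        f=min(i/rows,1); tl=t0+(t1-t0)*f; P,F=cmdfor(th0+(th1-th0)*f,h,N,mu,tl); P=P+off*(1-f)
        r,s=rel(fw(P[0]/1000,c[1]/1000,P[1]/1000),tool(tl)); out.append([[0,r[1],0],[s[0],0,s[2]],hand])
    print("F end",F.round(1),"cmd end",P.round(1)); print(out)
E
python3 - <<'E'
from tr import *
plan2(71.2,79,74,7,-.4,15,3)
E
```

```text
off [-0.3  0.1]
F end [-1.4 -7.4] cmd end [-62.7 173.8]
[[[0, 0.023, 0], [-0.0022, 0, 0.0007], 182], [[0, 0.047, 0], [-0.0044, 0, 0.0014], 182], [[0, 0.07, 0], [-0.0066, 0, 0.0022], 182], [[0, 0.093, 0], [-0.0089, 0, 0.003], 182], [[0, 0.117, 0], [-0.0111, 0, 0.0039], 182], [[0, 0.14, 0], [-0.0133, 0, 0.0048], 182], [[0, 0.163, 0], [-0.0156, 0, 0.0057], 182], [[0, 0.186, 0], [-0.0179, 0, 0.0067], 182], [[0, 0.21, 0], [-0.0201, 0, 0.0078], 182], [[0, 0.21, 0], [-0.0201, 0, 0.0078], 182]]
```

step_arm:
  plan:
    - [[0, 0.023, 0], [-0.0022, 0, 0.0007], 182]
    - [[0, 0.047, 0], [-0.0044, 0, 0.0014], 182]
    - [[0, 0.07, 0], [-0.0066, 0, 0.0022], 182]
    - [[0, 0.093, 0], [-0.0089, 0, 0.003], 182]
    - [[0, 0.117, 0], [-0.0111, 0, 0.0039], 182]
    - [[0, 0.14, 0], [-0.0133, 0, 0.0048], 182]
    - [[0, 0.163, 0], [-0.0156, 0, 0.0057], 182]
    - [[0, 0.186, 0], [-0.0179, 0, 0.0067], 182]
    - [[0, 0.21, 0], [-0.0201, 0, 0.0078], 182]
    - [[0, 0.21, 0], [-0.0201, 0, 0.0078], 182]

```text
time: 22.3
position: [0.6494, 0.0848, 0.1813]
tool_rot: [0.125, 3.089, -0.001]
ft_force: [0.2, -0.5, 0.5]
grip_width: 0.286
```

```bash
python3 - <<'E'
from tr import *
did([0,0.21,0],[-0.0201,0,0.0078]); info2(74,3);snap(13)
plan2(79,87,74,6,-.4,3,-5)
E
```

```text
t 22.3 meas wall [-62.8  83.3 171.3] cmd [-62.7  83.6 173.7] F n,t,z [ 0.21 -0.45  0.51] roterr deg [-0.04  0.09  0.04] grip 0.286
theta fit h 74 78.5 dist [-1.1 -3.9]
off [-0.3 -0.4]
F end [-2.1 -6.1] cmd end [-40.3 167.6]
[[[0, 0.015, 0], [-0.0024, 0, 0.0006], 182], [[0, 0.031, 0], [-0.0048, 0, 0.0013], 182], [[0, 0.046, 0], [-0.0073, 0, 0.0021], 182], [[0, 0.062, 0], [-0.0097, 0, 0.0028], 182], [[0, 0.077, 0], [-0.0121, 0, 0.0037], 182], [[0, 0.093, 0], [-0.0146, 0, 0.0045], 182], [[0, 0.108, 0], [-0.0171, 0, 0.0054], 182], [[0, 0.124, 0], [-0.0196, 0, 0.0063], 182], [[0, 0.139, 0], [-0.0221, 0, 0.0073], 182], [[0, 0.139, 0], [-0.0221, 0, 0.0073], 182]]
```

View pics/s13.png

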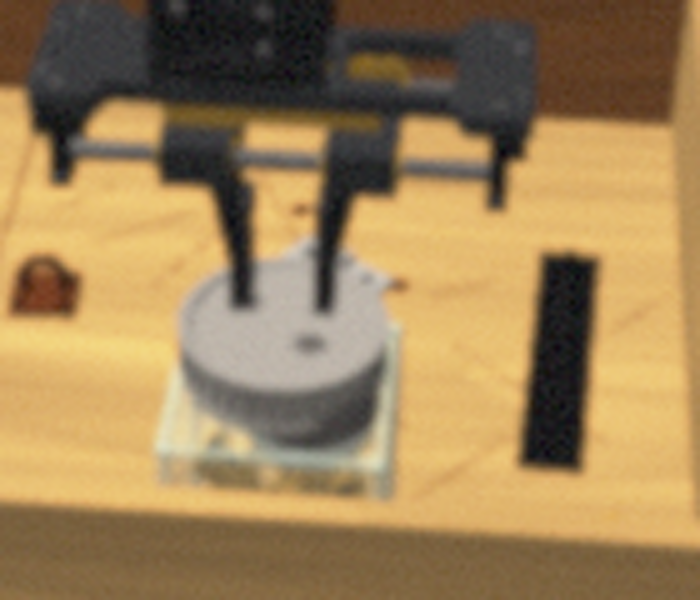

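```bash
python3 - <<'E'
from tr import *
p,R=load(); print(w(p))
q=p-n*.10+Z*.04; print(rel(q,tool(0)))
q=p+Z*.03; print(rel(q,tool(0)))
E
```

```text
[-0.06268772  0.08358022  0.17374368]
([0.0, 0.052, 0.0], [0.0978, 0.0, -0.0451])
([0.0, 0.052, 0.0], [-0.0016, 0.0, -0.03])
```

```bash
python3 - <<'E'
from tr import *
p,R=load(); y=w(p)[1]
print(rel(p+Z*.03,tool(3)))
for x,z,tl in ((-.1,.21,15),(-.15,.18,40)): print(rel(fw(x,y,z),tool(tl)))
E
```

```text
([0.0, -0.0, 0.0], [-0.0016, 0.0, -0.03])
([0.0, -0.21, 0.0], [0.0354, 0.0, -0.0381])
([0.0, -0.646, -0.0], [0.0869, 0.0, -0.0108])
```

step_arm:
  plan:
    - [[0, 0, 0], [-0.0008, 0, -0.015], 182]
    - [[0, 0, 0], [-0.0016, 0, -0.03], 182]
    - [[0, 0, 0], [-0.0016, 0, -0.035], 182]
    - [[0, -0.1, 0], [0.02, 0, -0.038], 150]
    - [[0, -0.21, 0], [0.0354, 0, -0.038], 120]
    - [[0, -0.35, 0], [0.055, 0, -0.03], 80]
    - [[0, -0.5, 0], [0.07, 0, -0.02], 80]
    - [[0, -0.646, 0], [0.0869, 0, -0.0108], 80]
    - [[0, -0.646, 0], [0.0869, 0, -0.0108], 80]
    - [[0, -0.646, 0], [0.0869, 0, -0.0108], 80]

```text
time: 23.6
position: [0.5617, 0.0921, 0.1888]
tool_rot: [0.099, 2.442, -0.032]
ft_force: [0.3, -0.2, 0.7]
grip_width: 0.686
```

```bash
python3 - <<'E'
from tr import *
did([0,-0.646,0],[0.0869,0,-0.0108]); st(); snap(14)
im=ctrl.get_image("top")[:,:,::-1]; cv2.imwrite("pics/top14.png",im)
cv2.imwrite("pics/top14c.png",cv2.resize(im[105:225,280:380],None,fx=5,fy=5,interpolation=cv2.INTER_CUBIC))
E
```

```text
t 23.6 meas wall [-150.7   83.4  178.8] cmd [-150.    83.6  180. ] F n,t,z [ 0.32 -0.15  0.73] roterr deg [-0.11 -0.01  0.08] grip 0.686
```

View pics/s14.png

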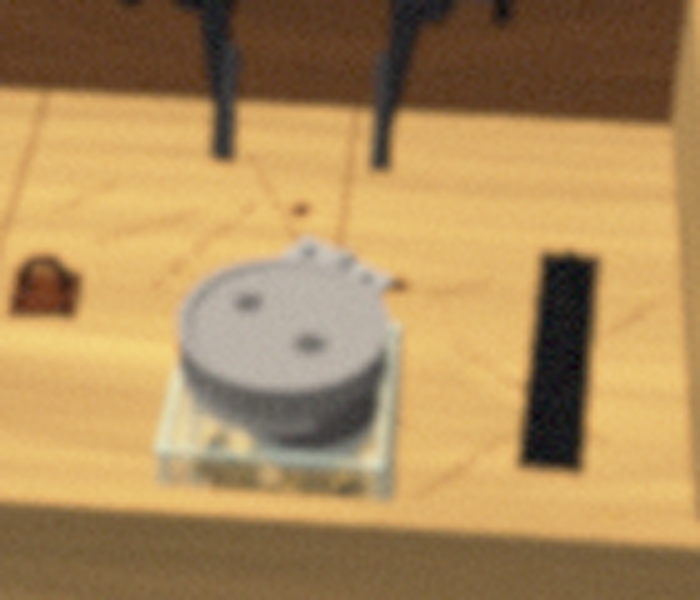

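View pics/top14c.png

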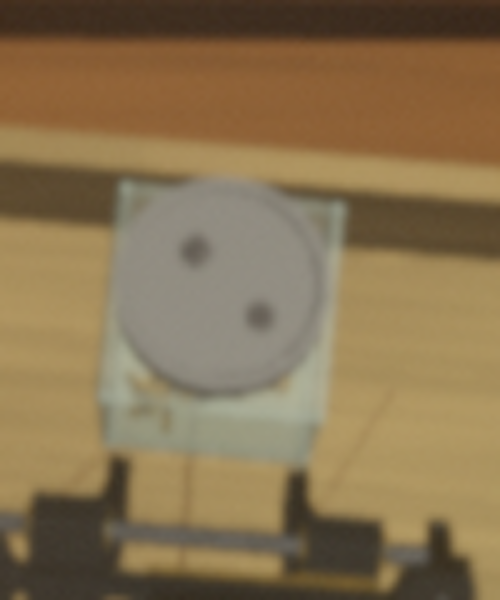

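```bash
cat > chk.py <<'E'
from tr import *
def chk(pts,lid):
    C=cam("top"); f=lambda u,v,z: at("top",280+u/5,105+v/5,z,C)
    q=[f(*p,.128) for p in pts]; print("glass corners wall-frame mm",[(w(x)*1000).round(1)[:2].tolist() for x in q], "ctr",(w(np.mean(q,0))*1000).round(1))
    for a,b in ((0,1),(2,3)): d=q[a]-q[b]; print("yaw vs wall deg",np.degrees(np.arctan2(d@n,d@t)).round(2))
    print("lid ctr",(w(f(*lid,.16))*1000).round(1))
E
python3 - <<'E'
from chk import *
chk([(122,183),(346,203),(98,402),(325,425)],(220,287))
p,R=load(); y=w(p)[1]
k=corner(40); print(k@n,k[2])
x,z=-.125-k@n,.060-k[2]
print(rel(fw(x,y,z),tool(40)))
for x2 in (-.115,-.105,-.1): print(x2,rel(fw(x2-k@n,y,z),tool(40)))
E
```

```text
glass corners wall-frame mm [[-10.7, 128.5], [-11.3, 35.0], [-103.7, 130.5], [-105.5, 36.9]] ctr [-57.8  82.7 118. ]
yaw vs wall deg 0.39
yaw vs wall deg 1.13
lid ctr [-58.7  84.6 150. ]
0.01627644874524184 -0.00461813991164357
([0.0, -0.0, -0.0], [0.0675, -0.0001, 0.094])
-0.115 ([0.0, -0.0, -0.0], [0.0598, -0.0001, 0.1005])
-0.105 ([0.0, -0.0, -0.0], [0.0521, -0.0001, 0.1069])
-0.1 ([0.0, -0.0, -0.0], [0.0483, -0.0001, 0.1101])
```

step_arm:
  plan:
    - [[0, 0, 0], [0.015, 0, 0.02], 80]
    - [[0, 0, 0], [0.03, 0, 0.04], 80]
    - [[0, 0, 0], [0.045, 0, 0.06], 80]
    - [[0, 0, 0], [0.057, 0, 0.079], 80]
    - [[0, 0, 0], [0.0675, 0, 0.094], 80]
    - [[0, 0, 0], [0.065, 0, 0.096], 80]
    - [[0, 0, 0], [0.0625, 0, 0.098], 80]
    - [[0, 0, 0], [0.06, 0, 0.1003], 80]
    - [[0, 0, 0], [0.0575, 0, 0.1024], 80]
    - [[0, 0, 0], [0.0575, 0, 0.1024], 80]

```text
time: 24.95
position: [0.5846, 0.0907, 0.0738]
tool_rot: [0.1, 2.441, -0.032]
ft_force: [1.0, 0.1, 0.4]
grip_width: 0.686
```

```bash
python3 - <<'E'
from chk import *
did([0,0,0],[.0575,0,.1024]); st(); snap(15)
p,R=load()
for d in (8,12,15): print(d,rel(p+n*d/1000,tool(40)))
E
```

```text
t 24.95 meas wall [-127.8   83.9   63.8] cmd [-128.3   83.6   64.6] F n,t,z [0.96 0.15 0.42] roterr deg [-0.09 -0.06  0.11] grip 0.686
8 ([0.0, -0.0, -0.0], [-0.0061, -0.0, 0.0051])
12 ([0.0, -0.0, -0.0], [-0.0092, -0.0, 0.0077])
15 ([0.0, -0.0, -0.0], [-0.0115, -0.0, 0.0096])
```

View pics/s15.png

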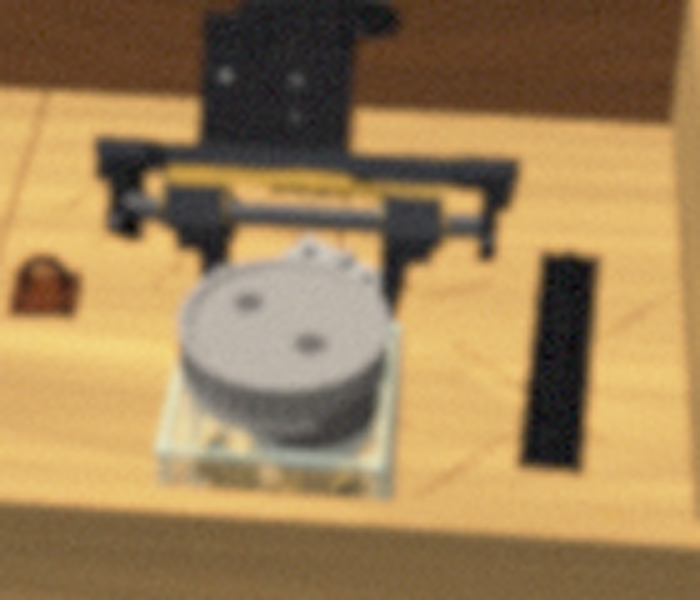

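step_arm:
  plan:
    - [[0, 0, 0], [-0.001, 0, 0.0008], 80]
    - [[0, 0, 0], [-0.002, 0, 0.0017], 80]
    - [[0, 0, 0], [-0.003, 0, 0.0025], 80]
    - [[0, 0, 0], [-0.004, 0, 0.0033], 80]
    - [[0, 0, 0], [-0.005, 0, 0.0042], 80]
    - [[0, 0, 0], [-0.006, 0, 0.005], 80]
    - [[0, 0, 0], [-0.007, 0, 0.0059], 80]
    - [[0, 0, 0], [-0.008, 0, 0.0067], 80]
    - [[0, 0, 0], [-0.0092, 0, 0.0077], 80]
    - [[0, 0, 0], [-0.0092, 0, 0.0077], 80]

```text
time: 26.25
position: [0.5962, 0.0898, 0.0733]
tool_rot: [0.099, 2.442, -0.033]
ft_force: [-1.1, 0.2, -0.4]
grip_width: 0.683
```

```bash
python3 - <<'E'
from chk import *
did([0,0,0],[-.0092,0,.0077]); st()
p,R=load()
for d in (4,6,8): print(d,rel(p+n*d/1000,tool(40)))
E
```

```text
t 26.25 meas wall [-116.2   83.9   63.3] cmd [-116.3   83.6   64.6] F n,t,z [-1.08  0.09 -0.36] roterr deg [-0.08 -0.01  0.08] grip 0.683
4 ([0.0, -0.0, -0.0], [-0.0031, -0.0, 0.0026])
6 ([0.0, -0.0, -0.0], [-0.0046, -0.0, 0.0039])
8 ([0.0, -0.0, -0.0], [-0.0061, -0.0, 0.0051])
```

Corner at -100 mm, with 1.1 N of sliding drag so far. I'll push 6 mm more, gently, towards the wall.

step_arm:
  plan:
    - [[0, 0, 0], [-0.0006, 0, 0.0005], 80]
    - [[0, 0, 0], [-0.0012, 0, 0.001], 80]
    - [[0, 0, 0], [-0.0018, 0, 0.0015], 80]
    - [[0, 0, 0], [-0.0023, 0, 0.002], 80]
    - [[0, 0, 0], [-0.0028, 0, 0.0024], 80]
    - [[0, 0, 0], [-0.0033, 0, 0.0028], 80]
    - [[0, 0, 0], [-0.0038, 0, 0.0032], 80]
    - [[0, 0, 0], [-0.0042, 0, 0.0036], 80]
    - [[0, 0, 0], [-0.0046, 0, 0.0039], 80]
    - [[0, 0, 0], [-0.0046, 0, 0.0039], 80]

```text
time: 27.5
position: [0.6003, 0.0896, 0.072]
tool_rot: [0.098, 2.444, -0.033]
ft_force: [-13.3, -0.4, 6.7]
grip_width: 0.683
```

```bash
python3 - <<'E'
from chk import *
did([0,0,0],[-.0046,0,.0039]); st(); snap(16)
im=ctrl.get_image("top")[:,:,::-1]
cv2.imwrite("pics/top16c.png",cv2.resize(im[105:225,280:380],None,fx=5,fy=5,interpolation=cv2.INTER_CUBIC))
p,R=load()
for d in (2,3,4): print(d,rel(p+n*d/1000,tool(40)))
E
```

```text
t 27.5 meas wall [-112.1   84.1   62. ] cmd [-110.2   83.6   64.6] F n,t,z [-13.18  -1.46   6.7 ] roterr deg [-0.08  0.13  0.04] grip 0.683
2 ([0.0, -0.0, -0.0], [-0.0015, -0.0, 0.0013])
3 ([0.0, -0.0, -0.0], [-0.0023, -0.0, 0.0019])
4 ([0.0, -0.0, -0.0], [-0.0031, -0.0, 0.0026])
```

View pics/top16c.png

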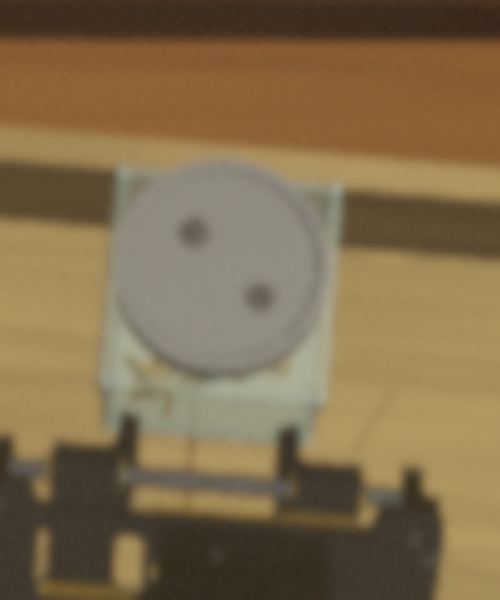

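```bash
python3 - <<'E'
from chk import *
chk([(118,166),(342,186),(102,385),(323,405)],(220,268))
p,R=load()
for a,b in ((-5,0),(-50,0),(-60,160)): print(a,b,rel(p+n*a/1000+Z*b/1000,tool(40)))
E
```

```text
glass corners wall-frame mm [[-3.5, 130.8], [-4.2, 37.1], [-96.5, 129.5], [-97.3, 38.4]] ctr [-50.4  83.9 118. ]
yaw vs wall deg 0.39
yaw vs wall deg 0.51
lid ctr [-51.   85.2 150. ]
-5 0 ([0.0, -0.0, -0.0], [0.0038, 0.0, -0.0032])
-50 0 ([0.0, -0.0, -0.0], [0.0383, 0.0, -0.0321])
-60 160 ([0.0, -0.0, -0.0], [-0.0569, 0.0001, -0.1611])
```

step_arm:
  plan:
    - [[0, 0, 0], [0.0015, 0, -0.0013], 80]
    - [[0, 0, 0], [0.0038, 0, -0.0032], 80]
    - [[0, 0, 0], [0.0095, 0, -0.008], 80]
    - [[0, 0, 0], [0.022, 0, -0.018], 80]
    - [[0, 0, 0], [0.0383, 0, -0.0321], 80]
    - [[0, 0, 0], [0.015, 0, -0.065], 80]
    - [[0, 0, 0], [-0.01, 0, -0.1], 80]
    - [[0, 0, 0], [-0.035, 0, -0.13], 80]
    - [[0, 0, 0], [-0.0569, 0, -0.1611], 80]
    - [[0, 0, 0], [-0.0569, 0, -0.1611], 80]

```text
time: 28.85
position: [0.5434, 0.0959, 0.232]
tool_rot: [0.096, 2.443, -0.033]
ft_force: [-0.7, 0.1, 0.6]
grip_width: 0.687
```

```bash
python3 - <<'E'
from chk import *
did([0,0,0],[-.0569,0,-.1611]); st(); snap(17)
im=ctrl.get_image("top")[:,:,::-1]; cv2.imwrite("pics/top17.png",im)
cv2.imwrite("pics/top17c.png",cv2.resize(im[105:225,280:380],None,fx=5,fy=5,interpolation=cv2.INTER_CUBIC))
E
```

```text
t 28.85 meas wall [-169.3   85.8  222. ] cmd [-170.2   83.5  224.6] F n,t,z [-0.68  0.05  0.65] roterr deg [-0.13  0.04 -0.05] grip 0.687
```

View pics/top17c.png

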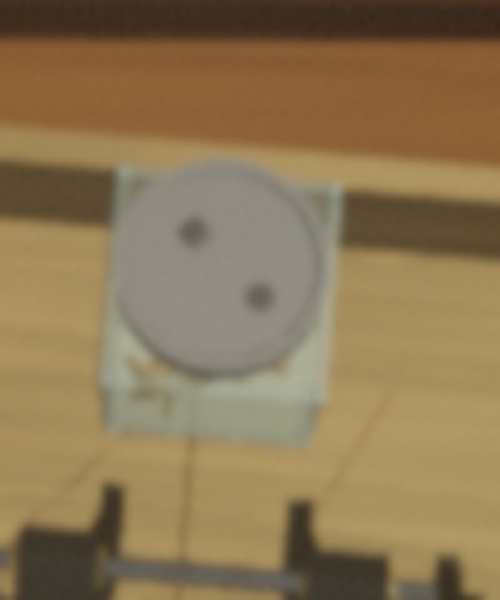

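View pics/s17.png

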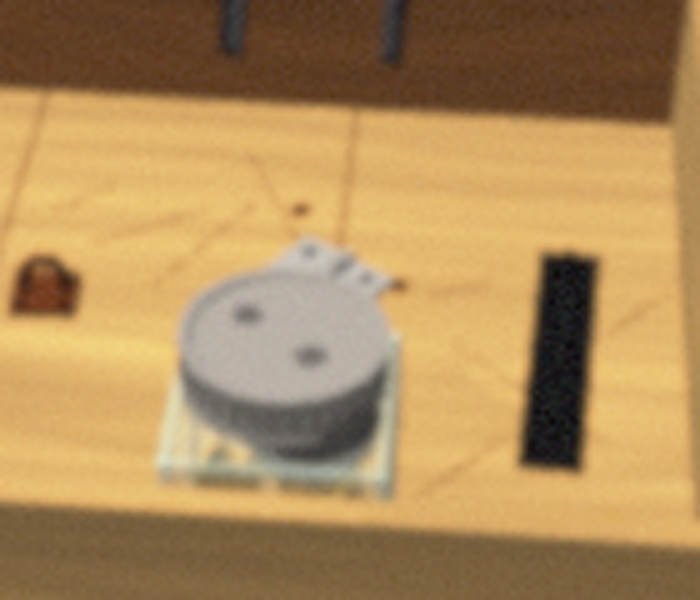

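View pics/top17.png

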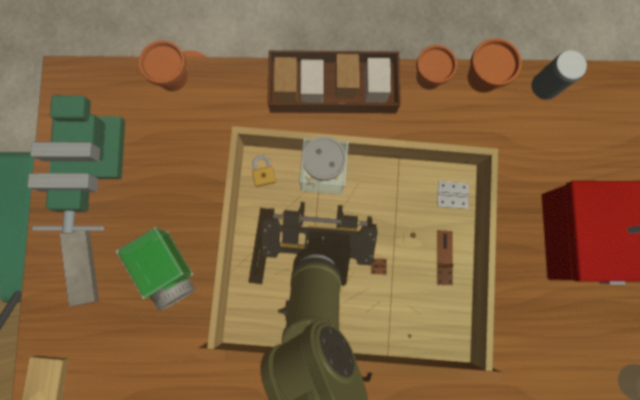

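```bash
python3 -c "
from bench import ctrl
print(ctrl.close_job())"
```

```text
the job is handed in; nothing more can be done
None
```

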